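# Nest three kidney-shaped desk trays into one stack

### The arm

A 7-joint arm with a two-finger parallel gripper is mounted at the origin on a cart in front of the work surface, level with it; the furniture and walls round the work are solid. World frame = base frame: x ahead of the robot, y to its left, z up, the work surface at z = 0. Lengths are in m, angles in rad, forces in N, time in s.
With the tool pointing down it reaches from about 0.4 to 0.85 m from the base axis. Payload 10.4 kg.
Tool frame: the origin (TCP) lies at the very end of the fingers, on their centre line; the grasp point (between the pads) lies 19 mm behind it; z points along the fingers, y is the direction in which the jaws open and shut (so a half turn about z gives the same grasp; the last joint's range is limited). The gripper opens to 85 mm and grips with 20 to 120 N. Pads are 22 mm wide; open, the fingers measure 114 mm over their backs; the gripper's body (76 mm by 85 mm) begins 54 mm behind the grasp point. The pads swing forward as they close: fully open they stand 13 mm farther back than shut.
Start: joints at [1.098, 0.332, -0.065, 1.46, 0.022, 1.35, -0.088], TCP at [0.272, -0.563, 0.231] pointing down, gripper open.
Joint ranges: [-2.6, 2.6], [-0.5, 2.12], [-1.47, 1.34], [0.16, 2.42], [-1.27, 4.41], [0.06, 2.06], [-2.6, 2.6]. Speed limits (rad/s): [2.22, 2.22, 2.79, 2.79, 3.14, 3.14, 3.14].

### API

Orientations are given as a unit quaternion [x, y, z, w].
In Python, from workcell import get_obs, camera, camera_info, hand_in gives the robot as it stands.
- The arm moves only by the tool move_arm, never from a script. Its argument "moves" is a list of rows, each a list of 3 entries, a list of its own where there are three numbers: the shift along the tool's x, y, z in units of 25 mm (1.0 is 25 mm), then the turn, a rotation vector about the tool's x, y, z in degrees, then the opening, from 0 (shut) to 1 (fully open). A call has 1 to 5 rows; each row shifts and turns the commanded pose from where the row before left it, along the tool's axes as they then stand; what a row does not reach is not made up. A row lasts 1/8 s, in which the tool goes at most 62.5 mm and 10.7 degrees, less where a joint would pass 70% of its speed; a pose out of reach is approached as far as the arm can. A call is refused whole if a number of a shift passes 1 or a number of a turn 10.7, either way. A call with a gripper value outside its range is refused whole. The fingers move at their own pace and stop on an object; "squeeze" is the grip in N (left out, the last holds). Time passes only in rows, so rows that do not move let the fingers close. It gives the time, the measured TCP pose, the force and the opening at its end, in the units of the state.
- get_obs(): the state, without advancing time (a new reading comes with each control period).
- camera(name): name is "scene" or "top" or "wrist"; returns the picture (480x640x3 uint8, red, green, blue); there is no depth.
- camera_info(name): a dict with "fx", "fy", "cx", "cy" (pixels), "origin" and "rotation" of the camera in the world. Camera axes: x right, y down, z forward; pixel columns grow to the right and rows downward; lengths in m; the calibration is good to about 2 mm. A picture is of the moment at which its call begins: read the wrist's pose just before it. camera_info takes no time and is no camera call; for the wrist camera it gives the pose at the moment of the call.
- hand_in(): hands the job in, once; it reports no verdict.
The state is a dict: "clock": time; "joint_pos": joint angles; "joint_velocities": joint speeds; "tau": joint torques, N m; "position": TCP position; "ee_rot": TCP orientation; "ft_force": force on the tool from outside, world axes, zero at the start; "torque": the same for the moment, N m; "grip_width": opening from 0.0 (shut) to 1.0 (fully open).
Only numpy, scipy, OpenCV 4.12 (cv2) and the standard library are available. Lean on these libraries where they do the work, as an engineer would, in place of code of your own. Each camera call takes 0.05 s, during which the arm holds its last target. There are 200 camera calls.

### The job

Gather the three brass kidney-shaped trays into one neat stack on the left-hand tray: turn each of the other two until its outline matches the tray below and lower it in until its rim sits flush all round. One tray stands on edge against the books; lay it down and take it again to put it in. Set the trays down, do not let one drop or topple over, leave the left-hand tray where it is and do not disturb anything else on the desk.

Things in the scene. Friction and masses are not known exactly. Their poses are not given: they have to be found in the camera images.
- tray_a_mid (a point): Left-hand brass kidney tray, open side up on the leather pad; the stack is built on it. All three trays are alike: 182 x 96 x 32 mm, 0.16 to 0.25 kg. Site in the middle of the waist, 16 mm above the flat underside; z out of the open top, x from notch (hollow side) to bulge, y along its length. Waist 64 mm wide, from x = -32 (notch) to +32 mm (bulge); the lobes reach x = -64 mm, y = +-91 mm.
- tray_b_mid (a point): Second tray, same point, open side up on the right of the pad (pad 4 mm thick), turned 25 to 125 deg from the first. Top 14 mm: upright rim band 4 mm thick, a shoulder under it; below, the outside is 6 mm further in and tapers to the floor, 11 mm in. Turned alike, a tray enters the one below with 7 mm of play, is guided by the taper and rests shoulder on rim, 14 mm higher; turned wrong it rides on the rim.
- tray_c_mid (a point): Third tray, same point. It stands on edge on the desk before the pad, at the right: on its two lobes, notch down, bulge up, leaning 13 deg with its flat underside against the end of two stacked books, open side to the left (+y). So its x points almost straight up, to the top of the bulge 32 mm from the point and 92 mm above the desk. It is 32 mm from underside to rim, for a grasp from above.
- book_low: The lower of two leather-bound books lying flat, fixed, one on the other (together 53 mm high, the end faces level within 2 mm); the lower is 262 x 187 x 27 mm. Origin in the centre of its underside; x along the 262 mm, towards the end against which the third tray leans (131 mm from the origin).
- mug_mid (a point): White mug, 84 mm across (123 mm with its handle), 91 mm high, loose on the desk in front of the pad. The point is in the middle of it, half-way up. A bystander: leave it.
- stapler: Black stapler, 36 x 153 x 44 mm, loose, on the desk in front of the pad at the left. Origin in the centre of its underside, y along its length. A bystander: leave it.
- desk_clock: Small round brass clock on a wooden foot, 35 x 80 x 87 mm, loose, standing on the far part of the pad. Origin in the centre of its underside. A bystander: leave it.
- letter_opener: Letter opener, 216 mm long, 17 mm wide, 9 mm high, loose, flat on the far part of the pad. Origin in the centre of its underside, y along its length. A bystander: leave it.

How it is judged:
At the end, for the whole second after the job is handed in: All three trays stand level (3.4 deg) and at rest in one stack on the left-hand tray, itself within 40 mm of its start; each upper tray is home in the one below: 11 to 16.5 mm higher, within 6 mm sideways and 4.6 deg in turn. Either may be on top (((z of tray_b_mid in the frame of tray_a_mid between 0.011 and 0.0165 m and horizontal distance between tray_b_mid and tray_a_mid below 0.006 m and angle between the x axis of tray_b_mid and the x axis of tray_a_mid, either way round below 0.08 rad and z of tray_c_mid in the frame of tray_b_mid between 0.011 and 0.0165 m and horizontal distance between tray_c_mid and tray_b_mid below 0.006 m and angle between the x axis of tray_c_mid and the x axis of tray_b_mid, either way round below 0.08 rad) or (z of tray_c_mid in the frame of tray_a_mid between 0.011 and 0.0165 m and horizontal distance between tray_c_mid and tray_a_mid below 0.006 m and angle between the x axis of tray_c_mid and the x axis of tray_a_mid, either way round below 0.08 rad and z of tray_b_mid in the frame of tray_c_mid between 0.011 and 0.0165 m and horizontal distance between tray_b_mid and tray_c_mid below 0.006 m and angle between the x axis of tray_b_mid and the x axis of tray_c_mid, either way round below 0.08 rad)) and distance of tray_a_mid from where it was at the start of the episode below 0.04 m and linear speed of each of tray_a, tray_b, tray_c below 0.02 m/s and angle between each of tray_a_mid, tray_b_mid, tray_c_mid's own z axis and vertical below 0.06 rad); the robot touches nothing.
It fails at once if a tray falls or topples freely (untouched by the fingers and faster than 0.8 m/s) ((contact force between the fingers and tray_b below 0.05 N and linear speed of tray_b above 0.8 m/s) or (contact force between the fingers and tray_c below 0.05 N and linear speed of tray_c above 0.8 m/s)).
It fails at once if a bystander (mug, stapler, clock, letter opener) is shifted by more than 30 mm or knocked over (distance of any of mug_mid, stapler, desk_clock, letter_opener from where it was at the start of the episode above 0.03 m or angle between any of mug_mid, desk_clock's own z axis and vertical above 0.4 rad).
It also fails if it takes over 72 s, if anything falls off the work surface, if the arm or the gripper's body presses on something with over 40 N, if the wrist force passes 120 N, or if a joint passes its speed limit or range.

## Working session

There is one attempt and no reset: what is moved stays moved. The work goes in short steps, Python scripts to look and compute and a tool call to move; the robot and the scene stay as the last step left them, time stands still between calls to the robot, and variables do not carry over. Pictures are saved under pics/ and viewed, about 8 in all and at most 12, crops included, and the job is handed in when it is done.

Besides the shell and the picture viewer there is one more tool, called after "Call:" by a JSON object that holds its "op" and its "data". move_arm: Moves the arm, as the interface text tells. Its arguments: {"type":"object","properties":{"moves":{"type":"array","items":{"type":"array"}},"squeeze":{"type":"number"}},"required":["moves"]}

```bash
ls; mkdir -p pics
python3 - <<'E'
from workcell import *
import cv2,json
o=get_obs();print(o)
for n in("scene","top","wrist"):
    i=camera_info(n);print(n,i)
    im=camera(n);cv2.imwrite(f"pics/{n}0.png",im[:,:,::-1])
E
```

```text
pics
{'clock': 0.0, 'joint_pos': array([ 1.09843819,  0.33287033, -0.06469006,  1.46088925,  0.02162229,
        1.34990489, -0.08849362]), 'joint_velocities': array([-0.0009374 , -0.00015321, -0.00051696, -0.00022863,  0.00017045,
       -0.00072316,  0.000412  ]), 'tau': array([-2.04618715e-03, -6.25451803e+01,  4.78412106e-02, -3.91614962e+01,
        1.60972093e-02,  9.72226117e-03,  4.93899859e-05]), 'position': array([ 0.27154791, -0.56253465,  0.23054174]), 'ee_rot': array([ 9.74818422e-01,  2.22999039e-01, -1.95591481e-04, -6.59461540e-04]), 'ft_force': array([0.12747995, 0.90716877, 0.06628684]), 'torque': array([ 0.02240027,  0.00474418, -0.04048123]), 'grip_width': 1.0004663793702797}
scene {'fx': 515.5956828527484, 'fy': 515.5956828527484, 'cx': 322.2011554627272, 'cy': 223.88340705508847, 'origin': array([-0.17007622,  0.47711938,  1.0389999 ]), 'rotation': array([-0.4490443 ,  0.81316201, -0.32851328,  0.17089698])}
top {'fx': 613.0766833800755, 'fy': 613.0766833800755, 'cx': 320.8745325096088, 'cy': 236.56816212757371, 'origin': array([ 0.29599072, -0.00671026,  1.38568399]), 'rotation': array([-0.68655758,  0.71930718, -0.07737133,  0.07245368])}
wrist {'fx': 346.1782134785774, 'fy': 346.1782134785774, 'cx': 318.433336812014, 'cy': 239.83023553800544, 'origin': array([ 0.34494997, -0.52787211,  0.37452927]), 'rotation': array([ 0.83598806, -0.52480923, -0.0850769 ,  0.13587183])}
```

View pics/top0.png

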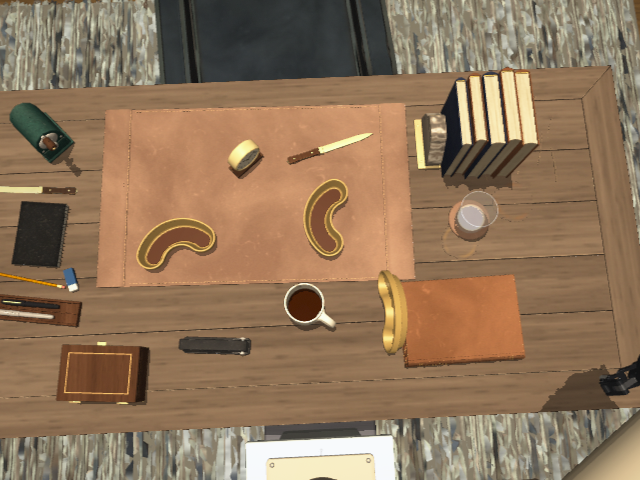

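View pics/scene0.png

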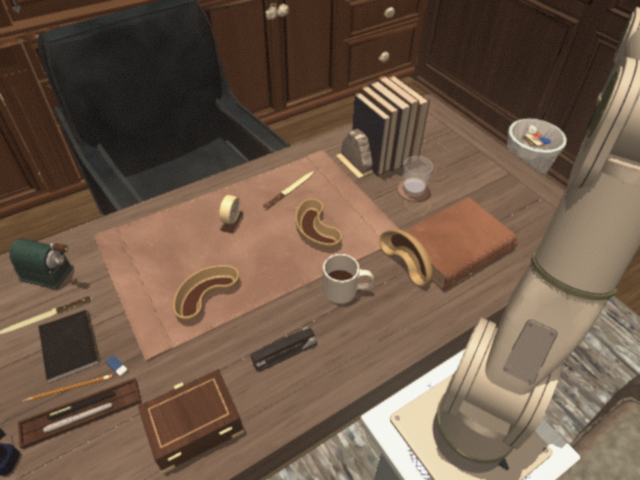

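Top view: tray A is at about (176,243) with bulge up, B at (326,217) with notch to the right, and C at (393,312) against the book end at column 404. The mug is at (305,304), the opener at (330,148) and the clock at (243,157).

```bash
cat > h.py <<'E'
import numpy as np, cv2
from scipy.spatial.transform import Rotation as R
from workcell import *
def ray(info,px):
    px=np.atleast_2d(np.asarray(px,float))
    d=np.c_[(px[:,0]-info["cx"])/info["fx"],(px[:,1]-info["cy"])/info["fy"],np.ones(len(px))]
    return np.array(info["origin"]),R.from_quat(info["rotation"]).apply(d)
def plane(info,px,z):
    o,d=ray(info,px); return o+d*((z-o[2])/d[:,2])[:,None]
def proj(info,P):
    c=R.from_quat(info["rotation"]).inv().apply(np.atleast_2d(P)-info["origin"])
    return np.c_[c[:,0]/c[:,2]*info["fx"]+info["cx"],c[:,1]/c[:,2]*info["fy"]+info["cy"]]
def brass(im):
    h=cv2.cvtColor(im,cv2.COLOR_RGB2HSV)
    return cv2.inRange(h,(17,70,60),(35,255,255))
def blobs(m,amin=300):
    m=cv2.morphologyEx(m,cv2.MORPH_CLOSE,np.ones((5,5)))
    cs,_=cv2.findContours(m,cv2.RETR_EXTERNAL,cv2.CHAIN_APPROX_NONE)
    return [c[:,0,:] for c in cs if cv2.contourArea(c)>amin]
def tray(info,c,z):
    """flat tray from the outer rim contour: waist mid, yaw of x (notch->bulge), rect size in mm"""
    P=plane(info,c,z)[:,:2]
    (cx,cy),(w,h),a=cv2.minAreaRect((P*1000).astype(np.float32))
    a=np.radians(a if w<h else a+90)   # direction of the short side
    u=np.array([np.cos(a),np.sin(a)]); ctr=np.array([cx,cy])/1000
    q=(P*1000).astype(np.int32).reshape(-1,1,2)
    m=cv2.moments((P*1000).astype(np.float32)); g=np.array([m["m10"],m["m01"]])/m["m00"]/1000
    if (g-ctr)@u<0: u=-u               # centroid lies to the bulge side
    return ctr+0.016*u,np.degrees(np.arctan2(u[1],u[0])),sorted((w,h))
E
python3 - <<'E'
from h import *
i=camera_info("top"); im=cv2.imread("pics/top0.png")[:,:,::-1].copy()
m=brass(im)
for c in blobs(m):
    print(c.min(0),c.max(0),cv2.contourArea(c),tray(i,c,.036))
print("book top corners z53",plane(i,[[404,283],[406,365],[516,276],[523,357]],.053).round(3))
print("mug",plane(i,[[305,304],[336,325]],.09).round(3),"opener",plane(i,[[290,160],[372,133]],.01).round(3),"clock",plane(i,[[243,157]],.06).round(3),"pad",plane(i,[[405,104],[414,278],[98,286]],.004).round(3),"glass",plane(i,[[473,220]],.03).round(3),"stapler",plane(i,[[180,346],[250,346]],.04).round(3))
v=cv2.resize(im[250:380,270:430],None,fx=4,fy=4,interpolation=cv2.INTER_CUBIC)
v2=cv2.resize(cv2.imread("pics/wrist0.png")[:,:,::-1],(320,240))
mm=cv2.cvtColor(cv2.resize(m,(320,240)),cv2.COLOR_GRAY2RGB)
out=np.zeros((520,960,3),np.uint8); out[:520,:640]=v; out[:240,640:]=v2; out[240:480,640:]=mm
cv2.imwrite("pics/c1.png",cv2.resize(out,(800,433))[:,:,::-1])
E
```

```text
[562 410] [639 479] 2687.0 (array([ 0.09783155, -0.58912349]), np.float64(177.29976654052734), [138.1937255859375, 175.14773559570312])
[377 270] [406 353] 1668.5 (array([ 0.41270164, -0.15733173]), np.float64(91.58180832862854), [59.697357177734375, 181.4367218017578])
[136 218] [215 269] 2341.5 (array([0.57924911, 0.30315506]), np.float64(-162.95152091979983), [97.9618148803711, 181.4053497314453])
[303 179] [347 256] 2237.0 (array([ 0.63108337, -0.04801478]), np.float64(-98.5876922607422), [95.11239624023438, 181.53433227539062])
[228 140] [258 170] 605.5 (array([0.79931709, 0.1586753 ]), np.float64(44.47599792480469), [52.870880126953125, 77.29356384277344])
[318 133] [372 153] 309.0 (array([ 0.82453531, -0.08601628]), np.float64(15.730189323425291), [18.3528995513916, 133.00448608398438])
[414 113] [446 169] 1427.0 (array([ 0.80360572, -0.27400287]), np.float64(89.97570037841797), [74.63087463378906, 137.41127014160156])
[445  70] [537 176] 6252.0 (array([ 0.8414926 , -0.45244372]), np.float64(-96.64317321777345), [212.0603790283203, 271.7623596191406])
book top corners z53 [[ 0.471 -0.2    0.053]
 [ 0.295 -0.191  0.053]
 [ 0.475 -0.446  0.053]
 [ 0.3   -0.442  0.053]]
mug [[ 0.431  0.018  0.09 ]
 [ 0.384 -0.045  0.09 ]] opener [[ 0.78   0.041  0.01 ]
 [ 0.839 -0.157  0.01 ]] clock [[0.775 0.146 0.06 ]] pad [[ 0.912 -0.242  0.004]
 [ 0.487 -0.23   0.004]
 [ 0.502  0.486  0.004]] glass [[ 0.61  -0.371  0.03 ]] stapler [[0.358 0.292 0.04 ]
 [0.351 0.141 0.04 ]]
```

View pics/c1.png

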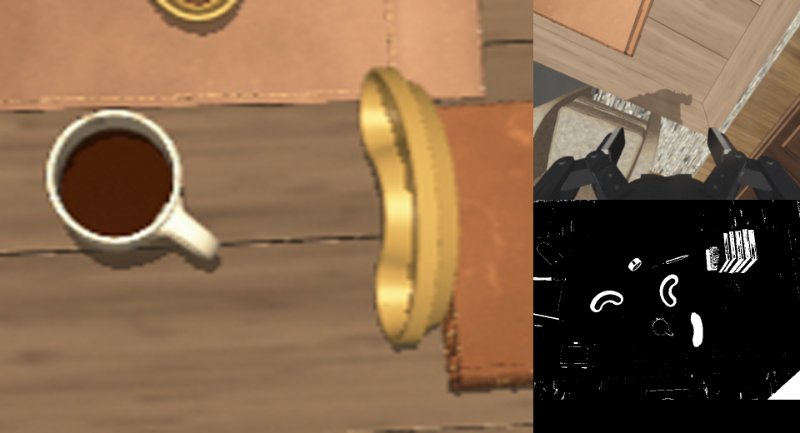

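The mask agrees with the tray sizes: A 98x181 mm and B 95x182 mm. My bulge sign is flipped, because the centroid lies on the lobe side. Corrected, A's mid is about (0.610, 0.313) with yaw 17°, and B's mid is about (0.636, -0.016) with yaw 81°. C's bulge top runs along columns ~396–404 next to the book end at y≈-0.195. I'll fix the sign and write a row planner.

```bash
sed -i 's/if (g-ctr)@u<0: u=-u .*/if (g-ctr)@u>0: u=-u               # centroid lies to the lobe side/' h.py
cat >> h.py <<'E'
def down(yaw_y,tilt=None):
    """tool pointing down with its y (jaw) axis at yaw_y deg"""
    a=np.radians(yaw_y); y=np.array([np.cos(a),np.sin(a),0]); z=np.array([0,0,-1.])
    return R.from_matrix(np.c_[np.cross(y,z),y,z])
def plan(wps,start=None,step=1.0,turn=10.5):
    """wps: (pos,R,grip[,rows]); prints rows, rounded, for calls of 5"""
    o=get_obs(); p,q=(np.array(o["position"]),R.from_quat(o["ee_rot"])) if start is None else start
    rows=[]
    for w in wps:
        P,Q,g=np.array(w[0]),w[1],w[2]
        n=w[3] if len(w)>3 else None
        if n is None:
            n=1
            while True:
                rv=(q.inv()*Q).as_rotvec(degrees=True)/n
                qs=[q*R.from_rotvec(rv*k,degrees=True) for k in range(n)]
                if np.abs(rv).max()<=turn and max(np.abs(x.inv().apply((P-p)/n)/.025).max() for x in qs)<=step: break
                n+=1
        for k in range(n,0,-1):
            s=(q.inv().apply((P-p)/k)/.025).round(2); s=np.clip(s,-1,1)
            r=(q.inv()*Q).as_rotvec(degrees=True)/k; r=r.round(1)
            rows.append([s.tolist(),r.tolist(),g]); p=p+q.apply(s*.025); q=q*R.from_rotvec(r,degrees=True)
    for k in range(0,len(rows),5): print(str(rows[k:k+5]).replace(" ","").replace("-0.0,","0,").replace(".0,",",").replace(".0]","]"))
    print(len(rows),"rows end",p.round(4))
E
python3 - <<'E'
from h import *
i=camera_info("wrist");o=get_obs();q=R.from_quat(o["ee_rot"]);
for dz in(0,-.013): print(proj(i,o["position"]+q.apply([[0,.0425,dz],[0,-.0425,dz]])))
ti=camera_info("top"); im=cv2.imread("pics/top0.png")[:,:,::-1].copy()
for c in blobs(brass(im)):
    if 2200<cv2.contourArea(c)<2400: print(tray(ti,c,.036))
plan([([.634,-.016,.2],down(81.4),1.0)])
E
```

```text
[[407.57158475 306.7853266 ]
 [226.14233983 306.95431136]]
[[414.95243291 321.79207054]
 [218.59277602 321.98764358]]
(array([0.60984293, 0.31253684]), np.float64(17.048479080200195), [97.9618148803711, 181.4053497314453])
(array([ 0.6358617 , -0.01637355]), np.float64(81.41230773925781), [95.11239624023438, 181.53433227539062])
[[[0.84,-0.5,0.05],[0,0,-5.4],1],[[0.88,-0.41,0.05],[0,0,-5.4],1],[[0.91,-0.33,0.05],[0,0,-5.4],1],[[0.94,-0.24,0.05],[0,0,-5.4],1],[[0.96,-0.15,0.05],[0,0,-5.4],1]]
[[[0.97,-0.06,0.05],[0,0,-5.4],1],[[0.97,0.03,0.04],[0,0,-5.4],1],[[0.96,0.12,0.05],[0,0,-5.4],1],[[0.95,0.21,0.04],[0,0,-5.4],1],[[0.92,0.3,0.05],[0,0,-5.4],1]]
[[[0.89,0.38,0.04],[0,0,-5.4],1],[[0.85,0.47,0.05],[0,0,-5.4],1],[[0.81,0.54,0.04],[0,0,-5.4],1],[[0.75,0.62,0.05],[0,0,-5.4],1],[[0.69,0.69,0.04],[0,0,-5.4],1]]
[[[0.62,0.75,0.05],[0,0,-5.4],1],[[0.55,0.8,0.04],[0,0,-5.4],1],[[0.47,0.85,0.05],[0,0,-5.4],1],[[0.39,0.89,0.04],[0,0,-5.4],1],[[0.3,0.92,0.05],[0,0,-5.4],1]]
[[[0.21,0.95,0.04],[0,0,-5.4],1],[[0.12,0.96,0.05],[0,0,-5.4],1],[[0.03,0.97,0.04],[0,0,-5.4],1],[[-0.06,0.97,0.05],[0,0,-5.4],1],[[-0.15,0.96,0.04],[0,0,-5.3],1]]
[[[-0.23,0.95,0.05],[0,0,-5.4],1],[[-0.33,0.92,0.04],[0,0,-5.3],1]]
27 rows end [ 0.6341 -0.016   0.2001]
```

Call:
{"op": "move_arm", "data": {"moves": [[[0.84, -0.5, 0.05], [0, 0, -5.4], 1], [[0.88, -0.41, 0.05], [0, 0, -5.4], 1], [[0.91, -0.33, 0.05], [0, 0, -5.4], 1], [[0.94, -0.24, 0.05], [0, 0, -5.4], 1], [[0.96, -0.15, 0.05], [0, 0, -5.4], 1]]}}

```text
clock: 0.78
position: [0.3393, -0.4609, 0.2248]
ee_rot: [0.895, 0.446, -0.0, -0.0]
ft_force: [0.5, 0.6, -0.3]
grip_width: 1.003
```

Call:
{"op": "move_arm", "data": {"moves": [[[0.97, -0.06, 0.05], [0, 0, -5.4], 1], [[0.97, 0.03, 0.04], [0, 0, -5.4], 1], [[0.96, 0.12, 0.05], [0, 0, -5.4], 1], [[0.95, 0.21, 0.04], [0, 0, -5.4], 1], [[0.92, 0.3, 0.05], [0, 0, -5.4], 1]]}}

```text
clock: 1.4
position: [0.4065, -0.36, 0.2191]
ee_rot: [0.766, 0.642, -0.0, -0.0]
ft_force: [0.7, 0.6, 0.1]
grip_width: 0.997
```

Call:
{"op": "move_arm", "data": {"moves": [[[0.89, 0.38, 0.04], [0, 0, -5.4], 1], [[0.85, 0.47, 0.05], [0, 0, -5.4], 1], [[0.81, 0.54, 0.04], [0, 0, -5.4], 1], [[0.75, 0.62, 0.05], [0, 0, -5.4], 1], [[0.69, 0.69, 0.04], [0, 0, -5.4], 1]]}}

```text
clock: 2.02
position: [0.4734, -0.2587, 0.2135]
ee_rot: [0.595, 0.804, -0.0, -0.0]
ft_force: [0.5, 0.1, -0.2]
grip_width: 1.001
```

Call:
{"op": "move_arm", "data": {"moves": [[[0.62, 0.75, 0.05], [0, 0, -5.4], 1], [[0.55, 0.8, 0.04], [0, 0, -5.4], 1], [[0.47, 0.85, 0.05], [0, 0, -5.4], 1], [[0.39, 0.89, 0.04], [0, 0, -5.4], 1], [[0.3, 0.92, 0.05], [0, 0, -5.4], 1]]}}

```text
clock: 2.65
position: [0.5404, -0.1575, 0.2078]
ee_rot: [0.391, 0.92, -0.0, -0.0]
ft_force: [-0.7, 0.1, -0.6]
grip_width: 1.002
```

Call:
{"op": "move_arm", "data": {"moves": [[[0.21, 0.95, 0.04], [0, 0, -5.4], 1], [[0.12, 0.96, 0.05], [0, 0, -5.4], 1], [[0.03, 0.97, 0.04], [0, 0, -5.4], 1], [[-0.06, 0.97, 0.05], [0, 0, -5.4], 1], [[-0.15, 0.96, 0.04], [0, 0, -5.3], 1]]}}

```text
clock: 3.28
position: [0.6077, -0.0566, 0.2022]
ee_rot: [0.166, 0.986, -0.0, -0.0]
ft_force: [0.1, -0.5, -0.3]
grip_width: 1.0
```

Call:
{"op": "move_arm", "data": {"moves": [[[-0.23, 0.95, 0.05], [0, 0, -5.4], 1], [[-0.33, 0.92, 0.04], [0, 0, -5.3], 1], [[0, 0, 0], [0, 0, 0], 1], [[0, 0, 0], [0, 0, 0], 1]]}}

```text
clock: 3.78
position: [0.634, -0.0171, 0.2]
ee_rot: [0.076, 0.997, -0.0, -0.0]
ft_force: [-0.2, 0.2, -0.2]
grip_width: 0.999
```

Run:
```python
from h import *
i=camera_info("wrist");o=get_obs();im=camera("wrist")
cv2.imwrite("pics/w1.png",im[:,:,::-1])
for c in blobs(brass(im),2000): print(c.min(0),c.max(0),tray(i,c,.036))
plan([([.6358,-.0164,.08],down(81.4),1.0),([.6358,-.0164,.017],down(81.4),1.0,5)])
```

```text
[463 305] [551 383] (array([0.78328456, 0.16111444]), np.float64(162.75226593017578), [88.5738296508789, 97.69955444335938])
[243 118] [352 310] (array([ 0.63822117, -0.01972436]), np.float64(81.89551544189453), [95.96941375732422, 182.27294921875])
[572  91] [639 181] (array([0.60972285, 0.21931394]), np.float64(-82.43882322311403), [54.841670989990234, 80.4394760131836])
[0 0] [146  94] (array([ 0.4467269 , -0.18110326]), np.float64(158.43484497070312), [66.47064971923828, 114.91735076904297])
[[[-0.01,0.01,0.96],[0,0,-0],1],[[-0.01,0.01,0.96],[0,0,-0],1],[[-0.02,0.01,0.96],[0,0,-0.1],1],[[-0.01,0.01,0.96],[0,0,-0],1],[[-0.02,0.02,0.97],[0,0,-0.1],1]]
[[[0,0,0.5],[0,0,0],1],[[0,0,0.5],[0,0,0],1],[[0,0,0.51],[0,0,0],1],[[0,0,0.5],[0,0,0],1],[[0,0,0.51],[0,0,0],1]]
10 rows end [ 0.6359 -0.0164  0.0169]
```

View pics/w1.png

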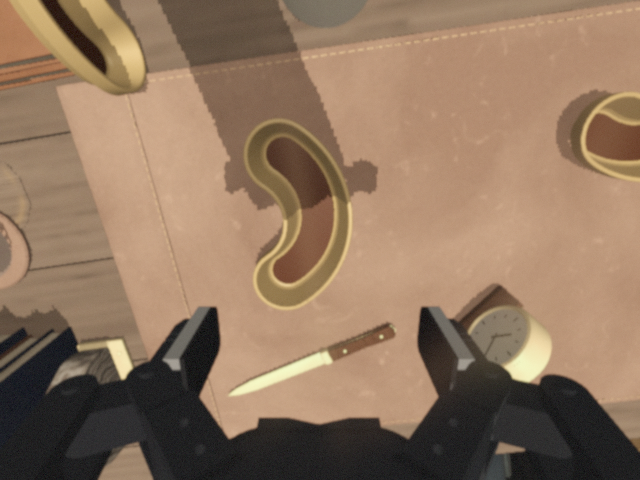

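The wrist view shows B at (300,212) with outline 96x182 mm, and its pose agrees with the top view within 4 mm and 0.5°. The fingers straddle column ~318. I'll descend and grip.

Call:
{"op": "move_arm", "data": {"moves": [[[-0.04, 0, 0.96], [0, 0, 0], 1], [[-0.04, 0, 0.96], [0, 0, 0], 1], [[-0.04, 0, 0.96], [0, 0, 0], 1], [[0, 0, 0.96], [0, 0, 0], 1], [[0, 0, 0.96], [0, 0, 0], 1]], "squeeze": 25}}

```text
clock: 4.45
position: [0.637, -0.0182, 0.0797]
ee_rot: [0.076, 0.997, -0.0, 0.0]
ft_force: [-0.3, 0.6, -0.1]
grip_width: 0.998
```

Call:
{"op": "move_arm", "data": {"moves": [[[0, 0, 0.7], [0, 0, 0], 1], [[0, 0, 0.6], [0, 0, 0], 1], [[0, 0, 0.6], [0, 0, 0], 1], [[0, 0, 0.6], [0, 0, 0], 1], [[0, 0, 0], [0, 0, 0], 1]]}}

```text
clock: 5.08
position: [0.6364, -0.0168, 0.0165]
ee_rot: [0.075, 0.997, -0.0, -0.001]
ft_force: [0.6, -0.3, 0.1]
grip_width: 0.999
```

Call:
{"op": "move_arm", "data": {"moves": [[[0, 0, 0], [0, 0, 0], 0.6], [[0, 0, 0], [0, 0, 0], 0.6], [[0, 0, 0], [0, 0, 0], 0.5], [[0, 0, 0], [0, 0, 0], 0.5], [[0, 0, 0], [0, 0, 0], 0.5]]}}

```text
clock: 5.7
position: [0.6379, -0.0167, 0.0189]
ee_rot: [0.075, 0.997, -0.0, 0.001]
ft_force: [-1.9, -0.7, 6.5]
grip_width: 0.747
```

Call:
{"op": "move_arm", "data": {"moves": [[[0, 0, -0.4], [0, 0, 0], 0.5], [[0, 0, -0.8], [0, 0, 0], 0.5], [[0, 0, -1], [0, 0, 0], 0.5], [[0, 0, -1], [0, 0, 0], 0.5], [[0, 0, -0.8], [0, 0, 0], 0.5]]}}

```text
clock: 6.32
position: [0.6376, -0.0166, 0.1201]
ee_rot: [0.075, 0.997, -0.0, 0.001]
ft_force: [-0.5, 0.1, -2.4]
grip_width: 0.742
```

Run:
```python
from h import *
i=camera_info("wrist");o=get_obs();im=camera("wrist"); print(o["position"],o["ft_force"],o["grip_width"])
cv2.imwrite("pics/w2.png",im[:,:,::-1])
ti=camera_info("top");tm=camera("top");cv2.imwrite("pics/t2.png",tm[:,:,::-1])
for c in blobs(brass(im),2000): print(c.min(0),c.max(0),tray(i,c,o["position"][2]+.019))
for c in blobs(brass(tm),1500): print("top",c.min(0),c.max(0),tray(ti,c,.036))
sm=camera("scene")
a=np.vstack([im,sm]); b=cv2.resize(np.hstack([im,sm[:,:]]),(800,300)); cv2.imwrite("pics/v3.png",b[:,:,::-1])
```

```text
[ 0.63759642 -0.01660971  0.12013876] [-0.47951238  0.07032271 -2.43036507] 0.7417777753730046
[148  95] [398 424] (array([ 0.61756368, -0.04034605]), np.float64(-82.20168352127075), [79.16858673095703, 147.3400115966797])
[0 0] [86 76] (array([ 0.53432827, -0.09153557]), np.float64(-8.651329040527356), [21.360939025878906, 28.84418487548828])
top [136 218] [215 269] (array([0.60984293, 0.31253684]), np.float64(17.048479080200195), [97.9618148803711, 181.4053497314453])
top [278 110] [500 479] (array([ 0.47010039, -0.1680094 ]), np.float64(-86.94108152389528), [397.0899963378906, 850.2310180664062])
top [445  70] [537 176] (array([ 0.84524676, -0.42046759]), np.float64(83.48583221435547), [212.26947021484375, 271.4168395996094])
```

View pics/v3.png

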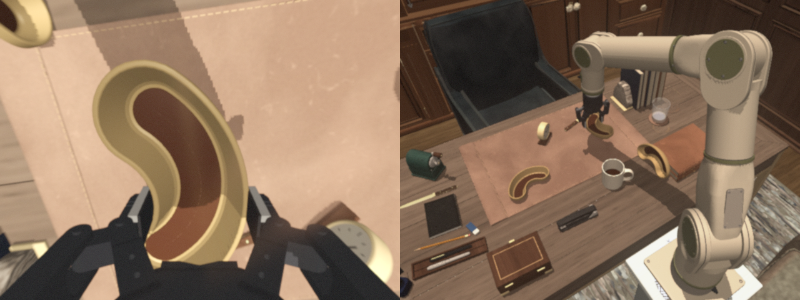

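Run:
```python
from h import *
plan([([.625,.15,.14],down(50),.5),([.611,.314,.10],down(16.9),.5)])
```

```text
[[[0.22,0.93,-0.12],[0,0,4.5],0.5],[[0.29,0.91,-0.12],[0,0,4.5],0.5],[[0.36,0.89,-0.12],[0,0,4.5],0.5],[[0.42,0.85,-0.12],[0,0,4.5],0.5],[[0.49,0.82,-0.12],[0,0,4.5],0.5]]
[[[0.56,0.78,-0.12],[0,0.1,4.4],0.5],[[0.61,0.73,-0.12],[0.1,0,4.5],0.5],[[0.66,0.67,0.23],[0,0,4.7],0.5],[[0.72,0.61,0.23],[0,0,4.7],0.5],[[0.76,0.55,0.23],[0,0,4.7],0.5]]
[[[0.81,0.48,0.23],[0,0,4.7],0.5],[[0.84,0.42,0.23],[0,0,4.8],0.5],[[0.88,0.34,0.22],[0,0,4.7],0.5],[[0.9,0.28,0.23],[0,0,4.8],0.5]]
14 rows end [0.6111 0.3141 0.0999]
```

Call:
{"op": "move_arm", "data": {"moves": [[[0.22, 0.93, -0.12], [0, 0, 4.5], 0.5], [[0.29, 0.91, -0.12], [0, 0, 4.5], 0.5], [[0.36, 0.89, -0.12], [0, 0, 4.5], 0.5], [[0.42, 0.85, -0.12], [0, 0, 4.5], 0.5], [[0.49, 0.82, -0.12], [0, 0, 4.5], 0.5]]}}

```text
clock: 7.1
position: [0.6273, 0.1028, 0.1315]
ee_rot: [0.27, 0.963, -0.0, -0.001]
ft_force: [0.3, 0.4, -0.7]
grip_width: 0.742
```

Call:
{"op": "move_arm", "data": {"moves": [[[0.56, 0.78, -0.12], [0, 0.1, 4.4], 0.5], [[0.61, 0.73, -0.12], [0.1, 0, 4.5], 0.5], [[0.66, 0.67, 0.23], [0, 0, 4.7], 0.5], [[0.72, 0.61, 0.23], [0, 0, 4.7], 0.5], [[0.76, 0.55, 0.23], [0, 0, 4.7], 0.5]]}}

```text
clock: 7.72
position: [0.6178, 0.2206, 0.12]
ee_rot: [0.456, 0.89, -0.002, -0.002]
ft_force: [0.4, -0.1, -2.6]
grip_width: 0.746
```

Call:
{"op": "move_arm", "data": {"moves": [[[0.81, 0.48, 0.23], [0, 0, 4.7], 0.5], [[0.84, 0.42, 0.23], [0, 0, 4.8], 0.5], [[0.88, 0.34, 0.22], [0, 0, 4.7], 0.5], [[0.9, 0.28, 0.23], [0, 0, 4.8], 0.5], [[0, 0, 0], [0, 0, 0], 0.5]]}}

```text
clock: 8.35
position: [0.6084, 0.3161, 0.0969]
ee_rot: [0.594, 0.804, -0.002, -0.002]
ft_force: [-0.4, -0.1, -2.2]
grip_width: 0.746
```

Run:
```python
from h import *
i=camera_info("wrist");o=get_obs();im=camera("wrist"); print(o["position"],R.from_quat(o["ee_rot"]).as_matrix()[:,1])
sm=camera("scene");tm=camera("top")
cv2.imwrite("pics/t4.png",tm[:,:,::-1])
b=np.hstack([cv2.resize(im,(400,300)),cv2.resize(sm[220:340,130:290],(400,300))]); cv2.imwrite("pics/v4.png",b[:,:,::-1])
plan([([.6113,.314,.06],down(16.9),.5,4)])
```

```text
[0.60844694 0.31611523 0.09685793] [ 0.95603148  0.29321382 -0.00542836]
[[[0.01,0.01,0.38],[0,0,-0],0.5],[[0.01,0.01,0.38],[-0.1,0,-0],0.5],[[0.01,0.01,0.38],[0,0,-0],0.5],[[0.01,0.01,0.39],[-0.1,0,-0],0.5]]
4 rows end [0.6113 0.3139 0.0599]
```

View pics/v4.png

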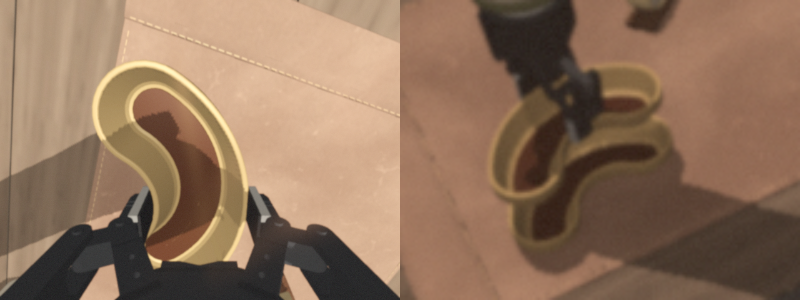

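Tray B hangs level above A with matching outline. I'll lower it in steps.

Call:
{"op": "move_arm", "data": {"moves": [[[0.0, 0.0, 0.4], [0, 0, 0], 0.5], [[0, 0, 0.4], [0, 0, 0], 0.5], [[0, 0, 0.4], [0, 0, 0], 0.5], [[0, 0, 0.3], [0, 0, 0], 0.5], [[0, 0, 0], [0, 0, 0], 0.5]]}}

```text
clock: 9.12
position: [0.6099, 0.3138, 0.0604]
ee_rot: [0.596, 0.803, -0.002, -0.001]
ft_force: [0.1, -0.3, -1.8]
grip_width: 0.746
```

Run:
```python
from h import *
o=get_obs(); print(o["position"],o["ft_force"],R.from_quat(o["ee_rot"]).as_matrix()[:,1:])
plan([([.6113,.314,.05],down(16.9),.5,3),([.6113,.314,.034],down(16.9),.5,4)])
```

```text
[0.60992955 0.31375233 0.06036832] [ 0.06948299 -0.27815636 -1.75206339] [[ 0.95690527 -0.0036691 ]
 [ 0.29037493 -0.00111007]
 [-0.00383335 -0.99999265]]
[[[0,0.02,0.14],[-0.1,0,-0],0.5],[[0,0.02,0.14],[-0.1,0,-0],0.5],[[-0.01,0.02,0.13],[0,0,-0],0.5],[[0,0,0.16],[0,0,-0],0.5],[[0,0,0.16],[0,0,-0],0.5]]
[[[0,0,0.16],[0,0,-0],0.5],[[0,0,0.16],[0,0,-0],0.5]]
7 rows end [0.6114 0.3139 0.0341]
```

Call:
{"op": "move_arm", "data": {"moves": [[[0.0, 0.02, 0.14], [-0.1, 0, 0], 0.5], [[0, 0.02, 0.14], [-0.1, 0, 0], 0.5], [[0, 0.02, 0.14], [0, 0, 0], 0.5], [[0, 0, 0.15], [0, 0, 0], 0.5], [[0, 0, 0.15], [0, 0, 0], 0.5]]}}

```text
clock: 9.75
position: [0.6118, 0.3144, 0.043]
ee_rot: [0.596, 0.803, 0.0, 0.0]
ft_force: [-0.4, 0.2, -0.9]
grip_width: 0.747
```

Call:
{"op": "move_arm", "data": {"moves": [[[0, 0, 0.14], [0, 0, 0], 0.5], [[0, 0, 0.14], [0, 0, 0], 0.5], [[0, 0, 0.1], [0, 0, 0], 0.5], [[0, 0, 0], [0, 0, 0], 0.5]]}}

```text
clock: 10.25
position: [0.6117, 0.3138, 0.0341]
ee_rot: [0.596, 0.803, -0.0, 0.0]
ft_force: [-3.2, -4.5, 4.3]
grip_width: 0.747
```

Call:
{"op": "move_arm", "data": {"moves": [[[0, 0, 0.06], [0, 0, 0], 0.5], [[0, 0, 0], [0, 0, 0], 0.5], [[0, 0, 0], [0, 0, 0], 0.8], [[0, 0, 0], [0, 0, 0], 0.9], [[0, 0, 0], [0, 0, 0], 0.98]]}}

```text
clock: 10.88
position: [0.6118, 0.3146, 0.0322]
ee_rot: [0.596, 0.803, 0.001, 0.0]
ft_force: [-0.1, -0.3, -0.2]
grip_width: 0.982
```

Call:
{"op": "move_arm", "data": {"moves": [[[0, 0, -0.4], [0, 0, 0], 1], [[0, 0, -0.8], [0, 0, 0], 1], [[0, 0, -1], [0, 0, 0], 1], [[0, 0, -1], [0, 0, 0], 1], [[0, 0, -1], [0, 0, 0], 1]]}}

```text
clock: 11.5
position: [0.6119, 0.3147, 0.14]
ee_rot: [0.596, 0.803, 0.001, 0.001]
ft_force: [0.8, -0.1, -0.1]
grip_width: 1.004
```

Call:
{"op": "move_arm", "data": {"moves": [[[0.5, 0, -1], [0, 0, 0], 1], [[0.5, 0, -1], [0, 0, 0], 1], [[1, 0, -1], [0, 0, 0], 1], [[1, 0, 0], [0, 0, 0], 1], [[1, 0, 0], [0, 0, 0], 1]]}}

```text
clock: 12.12
position: [0.5825, 0.4111, 0.2147]
ee_rot: [0.596, 0.803, 0.002, 0.001]
ft_force: [0.1, 0.3, 0.1]
grip_width: 0.997
```

Run:
```python
from h import *
o=get_obs(); print(o["position"],o["joint_pos"])
i=camera_info("wrist");im=camera("wrist"); ti=camera_info("top");tm=camera("top")
for n,I,M,a in(("w",i,im,4000),("t",ti,tm,1000)):
    for c in blobs(brass(M),a): print(n,c.min(0),c.max(0),tray(I,c,.05))
sm=camera("scene")
b=np.zeros((600,800,3),np.uint8)
b[:300,:400]=cv2.resize(im,(400,300)); b[:300,400:]=cv2.resize(sm[220:340,130:290],(400,300)); b[300:,:400]=cv2.resize(tm[190:310,100:260],(400,300)); b[300:,400:]=cv2.resize(sm[190:325,300:480],(400,300))
cv2.imwrite("pics/v5.png",b[:,:,::-1])
```

```text
[0.58250633 0.41105904 0.21471446] [-0.33361029  0.59359881 -0.55421026  1.18980914  0.30230881  1.43377287
 -0.55473487]
w [252 223] [350 387] (array([0.61182713, 0.31632855]), np.float64(16.956466674804688), [95.79691314697266, 186.40623474121094])
t [378 270] [406 353] (array([ 0.4118606, -0.1879131]), np.float64(-89.15226006507875), [58.19070053100586, 180.04917907714844])
t [  0 128] [373 479] (array([0.48730236, 0.29981184]), np.float64(-46.96020889282228), [320.2283020019531, 1110.80517578125])
t [414 113] [446 169] (array([ 0.79811756, -0.30291538]), np.float64(-90.36934661865234), [73.89054870605469, 136.01492309570312])
t [445  69] [537 176] (array([ 0.83988948, -0.41624964]), np.float64(83.35684967041016), [209.8732147216797, 269.6948547363281])
```

View pics/v5.png

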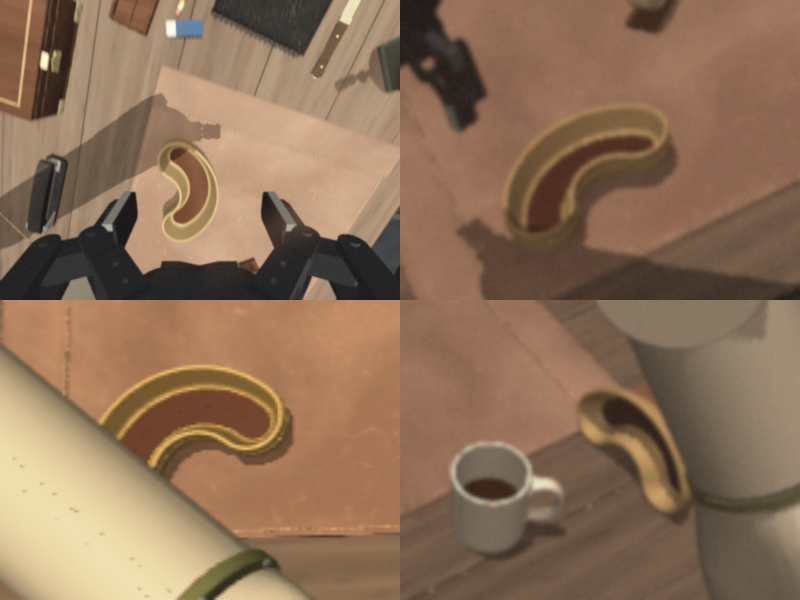

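The view shows tray B seated evenly in A, with outline 96 mm wide at rim height 50 mm, centre (0.612, 0.315) and yaw 17°. The mug and tray C are untouched. Next I'll measure C from the first top picture and plan the hover.

```bash
cat >> h.py <<'E'
def cpose(yaw,ey,ex,x0=.413,lean=13):
    """frame of tray C from book end line point (ex,ey) at z=.053 and yaw of the tray's length axis from world x"""
    l=np.radians(lean); Z=R.from_euler("z",yaw,degrees=True)
    xt=Z.apply([0,-np.sin(l),np.cos(l)]); zt=Z.apply([0,np.cos(l),np.sin(l)]); yt=np.cross(zt,xt)
    n=Z.apply([0,1,0]); t=Z.apply([1,0,0])
    m=np.array([ex,ey,0])+n*.0146; m=m+t*(x0-m[0])/t[0]; m[2]=.061
    return m,xt,yt,zt
E
python3 - <<'E'
from h import *
ti=camera_info("top"); im=cv2.imread("pics/top0.png")[:,:,::-1].copy()
m=brass(im)
for r in range(275,352,8):
    c=np.where(m[r,370:412])[0]+370; print(r,c.min(),c.max(),end="; ")
# book end edge below the tray rows 356-364: strongest red->wood change
h=cv2.cvtColor(im,cv2.COLOR_RGB2HSV)
print()
for r in (284,296,310,325,340,352,356,360,363): print(r,[tuple(int(v) for v in h[r,c]) for c in range(399,412,2)])
for yaw in(-3,0): 
    M,x,y,z=cpose(yaw,-.195,.383)
    P=[M+.032*x+.016*z,M+.032*x+.002*z,M+.026*x+.002*z,M+.021*x-.016*z,M-.05*x+.08*y,M-.05*x-.08*y]
    print(yaw,M,proj(ti,P).round(1).tolist())
    Q=R.from_matrix(np.c_[y*0+np.cross(-z,-x),-z,-x])
    T=M+.006*x
plan([([.58,.2,.26],down(-60),.7),([.413,-.16,.26],down(-90),.7),(T+.15*x,Q,.7)])
E
```

```text
275 379 394; 283 378 400; 291 378 403; 299 382 405; 307 384 406; 315 385 406; 323 385 406; 331 383 406; 339 382 405; 347 384 400; 
284 [(18, 151, 186), (16, 156, 172), (12, 158, 181), (11, 159, 181), (12, 160, 180), (12, 157, 180), (12, 161, 176)]
296 [(18, 153, 212), (19, 151, 209), (18, 154, 209), (15, 158, 189), (12, 159, 184), (12, 163, 182), (11, 158, 178)]
310 [(20, 148, 233), (18, 152, 217), (19, 153, 215), (19, 155, 216), (15, 156, 191), (12, 161, 189), (12, 160, 187)]
325 [(19, 151, 226), (18, 154, 210), (18, 154, 205), (19, 154, 205), (16, 156, 186), (12, 157, 180), (12, 157, 180)]
340 [(19, 155, 196), (19, 153, 170), (18, 152, 169), (16, 155, 120), (12, 162, 180), (12, 162, 175), (12, 160, 171)]
352 [(15, 109, 150), (14, 107, 150), (12, 133, 107), (12, 163, 136), (13, 160, 143), (12, 160, 166), (12, 163, 166)]
356 [(15, 108, 144), (14, 107, 141), (13, 133, 132), (12, 162, 82), (13, 164, 146), (11, 161, 165), (12, 164, 163)]
360 [(15, 107, 152), (15, 105, 151), (15, 116, 132), (16, 139, 156), (12, 162, 99), (11, 163, 139), (12, 164, 154)]
363 [(15, 106, 151), (15, 103, 151)
[... 545 characters left out ...]
6],0.7],[[-0.78,0.53,-0.21],[0,0,8.5],0.7],[[-0.69,0.64,-0.2],[0,-0.1,8.6],0.7],[[-0.59,0.73,-0.21],[0,0,8.5],0.7],[[-0.87,0.61,-0],[0,0,2],0.7]]
[[[-0.84,0.64,-0],[0,0,2],0.7],[[-0.82,0.67,-0],[0,0,2],0.7],[[-0.8,0.69,-0],[0,0,2],0.7],[[-0.77,0.72,-0],[0,0,2],0.7],[[-0.75,0.75,-0],[0,0,2],0.7]]
[[[-0.72,0.78,-0],[0,0,2],0.7],[[-0.69,0.8,-0],[0,0,2],0.7],[[-0.67,0.82,-0],[0,0,2],0.7],[[-0.64,0.85,-0],[0,0,2],0.7],[[-0.6,0.87,-0],[0,0,2],0.7]]
[[[-0.58,0.89,-0],[0,0,2],0.7],[[-0.54,0.91,-0],[0,0,2],0.7],[[-0.51,0.92,-0],[0,0,2],0.7],[[-0.48,0.94,-0.01],[0,0,2],0.7],[[0,0.74,0.63],[4.3,0,0],0.7]]
[[[0,0.79,0.57],[4.3,0,0],0.7],[[0,0.82,0.5],[4.4,0,0],0.7]]
27 rows end [ 0.4131 -0.2155  0.2131]
```

Call:
{"op": "move_arm", "data": {"moves": [[[-0.9, -0.28, -0.21], [0, 0, 8.6], 0.7], [[-0.93, -0.14, -0.21], [0, 0, 8.6], 0.7], [[-0.94, 0, -0.21], [0, 0, 8.5], 0.7], [[-0.93, 0.13, -0.21], [0, 0, 8.6], 0.7], [[-0.9, 0.27, -0.21], [0, 0, 8.5], 0.7]]}}

```text
clock: 12.9
position: [0.5821, 0.2902, 0.2397]
ee_rot: [0.849, 0.528, 0.001, 0.0]
ft_force: [0.1, 0.1, 0.2]
grip_width: 0.701
```

Call:
{"op": "move_arm", "data": {"moves": [[[-0.85, 0.4, -0.2], [0, 0, 8.6], 0.7], [[-0.78, 0.53, -0.21], [0, 0, 8.5], 0.7], [[-0.69, 0.64, -0.2], [0, -0.1, 8.6], 0.7], [[-0.59, 0.73, -0.21], [0, 0, 8.5], 0.7], [[-0.87, 0.61, 0], [0, 0, 2], 0.7]]}}

```text
clock: 13.52
position: [0.5701, 0.1722, 0.2603]
ee_rot: [0.971, 0.238, 0.001, 0.0]
ft_force: [0.1, 0.5, -0.1]
grip_width: 0.693
```

Call:
{"op": "move_arm", "data": {"moves": [[[-0.84, 0.64, 0], [0, 0, 2], 0.7], [[-0.82, 0.67, 0], [0, 0, 2], 0.7], [[-0.8, 0.69, 0], [0, 0, 2], 0.7], [[-0.77, 0.72, 0], [0, 0, 2], 0.7], [[-0.75, 0.75, 0], [0, 0, 2], 0.7]]}}

```text
clock: 14.15
position: [0.5131, 0.0528, 0.26]
ee_rot: [0.988, 0.154, 0.0, 0.0]
ft_force: [-0.3, -0.1, -0.1]
grip_width: 0.695
```

Call:
{"op": "move_arm", "data": {"moves": [[[-0.72, 0.78, 0], [0, 0, 2], 0.7], [[-0.69, 0.8, 0], [0, 0, 2], 0.7], [[-0.67, 0.82, 0], [0, 0, 2], 0.7], [[-0.64, 0.85, 0], [0, 0, 2], 0.7], [[-0.6, 0.87, 0], [0, 0, 2], 0.7]]}}

```text
clock: 14.78
position: [0.4568, -0.067, 0.2592]
ee_rot: [0.998, 0.068, -0.0, 0.0]
ft_force: [0.6, -0.6, -0.4]
grip_width: 0.701
```

Call:
{"op": "move_arm", "data": {"moves": [[[-0.58, 0.89, 0], [0, 0, 2], 0.7], [[-0.54, 0.91, 0], [0, 0, 2], 0.7], [[-0.51, 0.92, 0], [0, 0, 2], 0.7], [[-0.48, 0.94, 0], [0, 0, 2], 0.7], [[0, 0.74, 0.63], [4.3, 0, 0], 0.7]]}}

```text
clock: 15.4
position: [0.4127, -0.1806, 0.2446]
ee_rot: [0.999, -0.001, 0.001, -0.037]
ft_force: [0.8, -0.1, -0.6]
grip_width: 0.697
```

Call:
{"op": "move_arm", "data": {"moves": [[[0, 0.75, 0.4], [4.3, 0, 0], 0.7], [[0, 0.7, 0.3], [4.4, 0, 0], 0.7], [[0, 0, 0], [0, 0, 0], 0.7], [[0, 0, 0], [0, 0, 0], 0.7]]}}

```text
clock: 15.9
position: [0.4126, -0.2137, 0.2223]
ee_rot: [0.994, -0.001, -0.0, -0.113]
ft_force: [-0.2, 0.3, -0.7]
grip_width: 0.699
```

Run:
```python
from h import *
o=get_obs(); print(o["position"],o["joint_pos"].round(2),o["grip_width"]); print(R.from_quat(o["ee_rot"]).as_matrix().round(3))
i=camera_info("wrist");im=camera("wrist"); sm=camera("scene")
M,x,y,z=cpose(0,-.1916,.413)
P=proj(i,[M+.032*x+.016*z,M+.032*x+.002*z,M+.021*x-.016*z,M-.06*x+.05*y+.016*z,M-.06*x-.05*y+.016*z])
print(M,P.round(0).tolist())
for p in P: cv2.circle(im,(int(p[0]),int(p[1])),4,(0,255,0),1)
b=np.hstack([im,sm]); cv2.imwrite("pics/v6.png",cv2.resize(b,(800,300))[:,:,::-1])
cv2.imwrite("pics/w6.png",im[:,:,::-1])
```

```text
[ 0.41263131 -0.21372463  0.22225777] [ 0.38  0.07  0.15  1.81 -0.21  1.38 -0.99] 0.6991125042534511
[[ 1.    -0.002  0.   ]
 [-0.002 -0.975  0.224]
 [-0.    -0.224 -0.975]]
[ 0.413 -0.177  0.061] [[299.0, 227.0], [316.0, 227.0], [337.0, 223.0], [302.0, 156.0], [304.0, 247.0]]
```

View pics/w6.png

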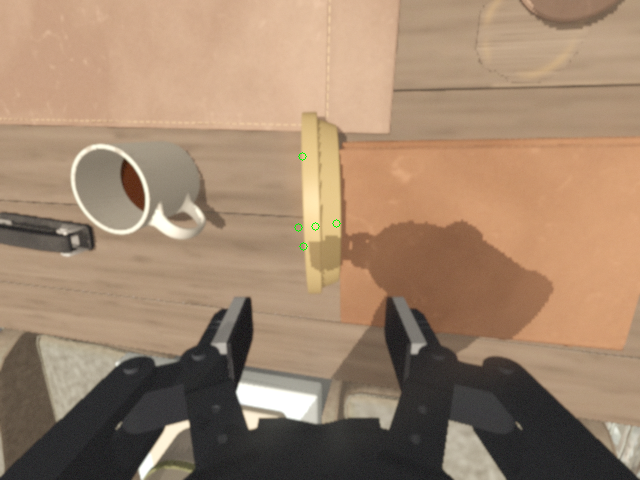

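The wrist view shows C's rim line at columns 305–315 over rows 112–292 and its underside against the book end at column 341. That is about 4 px right of the prediction, so mid y ≈ -0.180. I'll check the lengthwise centre and plan the approach.

Run:
```python
from h import *
i=camera_info("wrist")
for ey in(-.1946,):
    M,x,y,z=cpose(0,ey,.413)
    print(M,proj(i,[M+.032*x+.016*z,M+.032*x+.002*z,M+.021*x-.016*z,M-.035*x+.091*y+.016*z,M-.035*x-.091*y+.016*z]).round(0).tolist())
Q=R.from_matrix(np.c_[np.cross(-z,-x),-z,-x]); T=M+.006*x; print(T)
plan([(T+.05*x,Q,.7),(T,Q,.7,4)])
```

```text
[ 0.413 -0.18   0.061] [[303.0, 228.0], [320.0, 228.0], [341.0, 224.0], [305.0, 114.0], [307.0, 290.0]]
[ 0.413      -0.18134971  0.06684622]
[[[0,0.03,0.87],[0,0,-0],0.7],[[0,0.03,0.87],[0,0,-0],0.7],[[0,0.03,0.87],[0,0,-0],0.7],[[0,0.03,0.87],[0,0,-0],0.7],[[0,0.04,0.88],[0.1,0,-0],0.7]]
[[[0,0,0.5],[0,0,-0],0.7],[[0,0,0.5],[0,0,-0],0.7],[[0,0,0.5],[0,0,-0],0.7],[[0,0,0.5],[0,0,-0],0.7]]
9 rows end [ 0.413  -0.1814  0.0668]
```

The prediction now matches the picture: 303/320/341 across and 114/290 lengthwise. I'll approach and grip.

Call:
{"op": "move_arm", "data": {"moves": [[[0, 0.03, 0.87], [0, 0, 0], 0.7], [[0, 0.03, 0.87], [0, 0, 0], 0.7], [[0, 0.03, 0.87], [0, 0, 0], 0.7], [[0, 0.03, 0.87], [0, 0, 0], 0.7], [[0, 0.04, 0.88], [0, 0, 0], 0.7]], "squeeze": 40}}

```text
clock: 16.62
position: [0.4131, -0.1923, 0.115]
ee_rot: [0.994, -0.0, 0.0, -0.112]
ft_force: [0.0, -0.2, -0.5]
grip_width: 0.698
```

Call:
{"op": "move_arm", "data": {"moves": [[[0, 0, 0.5], [0, 0, 0], 0.7], [[0, 0, 0.5], [0, 0, 0], 0.7], [[0, 0, 0.5], [0, 0, 0], 0.7], [[0, 0, 0.5], [0, 0, 0], 0.7], [[0, 0, 0], [0, 0, 0], 0.7]]}}

```text
clock: 17.25
position: [0.4121, -0.1815, 0.0655]
ee_rot: [0.994, -0.001, -0.001, -0.113]
ft_force: [0.7, 0.4, -1.0]
grip_width: 0.698
```

Call:
{"op": "move_arm", "data": {"moves": [[[0, 0, 0], [0, 0, 0], 0.5], [[0, 0, 0], [0, 0, 0], 0.4], [[0, 0, 0], [0, 0, 0], 0.3], [[0, 0, 0], [0, 0, 0], 0.2], [[0, 0, 0], [0, 0, 0], 0.2]]}}

```text
clock: 17.88
position: [0.4128, -0.182, 0.0664]
ee_rot: [0.994, -0.001, 0.0, -0.113]
ft_force: [0.3, 0.6, 1.5]
grip_width: 0.353
```

Call:
{"op": "move_arm", "data": {"moves": [[[0, -0.1, -0.2], [0, 0, 0], 0.2], [[0, -0.15, -0.5], [0, 0, 0], 0.2], [[0, -0.3, -0.9], [0, 0, 0], 0.2], [[0, -0.3, -1], [0, 0, 0], 0.2], [[0, -0.3, -1], [0, 0, 0], 0.2]]}}

```text
clock: 18.5
position: [0.4126, -0.1741, 0.1621]
ee_rot: [0.994, -0.001, 0.0, -0.113]
ft_force: [0.8, -0.5, -1.6]
grip_width: 0.351
```

Call:
{"op": "move_arm", "data": {"moves": [[[0, -0.3, -1], [0, 0, 0], 0.2], [[0, -0.3, -1], [0, 0, 0], 0.2], [[0, -0.3, -0.8], [0, 0, 0], 0.2], [[0, 0, 0], [0, 0, 0], 0.2]]}}

```text
clock: 19.0
position: [0.4134, -0.1681, 0.2356]
ee_rot: [0.994, -0.001, 0.001, -0.112]
ft_force: [-0.3, 0.1, -2.1]
grip_width: 0.35
```

Run:
```python
from h import *
o=get_obs(); print(o["position"],o["ft_force"],o["joint_pos"].round(2),o["grip_width"])
im=camera("wrist"); sm=camera("scene"); tm=camera("top")
b=np.hstack([cv2.resize(im,(400,300)),cv2.resize(sm[130:310,290:530],(400,300))]); cv2.imwrite("pics/v7.png",b[:,:,::-1])
```

```text
[ 0.41340521 -0.16814901  0.2355936 ] [-0.28690541  0.10636547 -2.10965724] [ 0.33  0.01  0.11  1.84 -0.21  1.39 -1.08] 0.35040864860115295
```

View pics/v7.png

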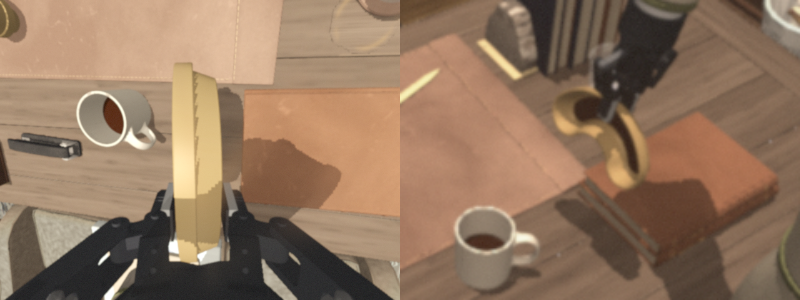

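C is held squarely between the fingers, clear of the book and mug. I'll carry it over the pad and tilt it there.

```bash
cat >> h.py <<'E'
def side(tilt):
    """tool x = world x, pointing down tilted by tilt deg towards +y"""
    return R.from_euler("x",tilt-180,degrees=True)
E
python3 - <<'E'
from h import *
print(side(13).as_matrix().round(3))
plan([([.60,-.02,.23],side(13),.2),([.62,.08,.16],side(60),.2)])
E
```

```text
[[ 1.    -0.     0.   ]
 [ 0.    -0.974  0.225]
 [-0.    -0.225 -0.974]]
[[[0.94,-0.72,0.18],[0,0,-0],0.2],[[0.94,-0.72,0.18],[0,0,-0],0.2],[[0.94,-0.72,0.18],[0,0,-0],0.2],[[0.94,-0.72,0.18],[0,0,-0],0.2],[[0.93,-0.72,0.18],[0,0,-0],0.2]]
[[[0.94,-0.72,0.18],[0,0,-0],0.2],[[0.93,-0.72,0.18],[0,0,-0.1],0.2],[[0.94,-0.72,0.18],[0,0.1,-0],0.2],[[0.16,-0.65,0.72],[9.4,0,-0],0.2],[[0.16,-0.53,0.82],[9.4,0,-0],0.2]]
[[[0.16,-0.38,0.9],[9.4,0,-0],0.2],[[0.16,-0.23,0.95],[9.4,0,-0],0.2],[[0.15,-0.08,0.97],[9.4,-0.1,-0],0.2]]
13 rows end [0.62   0.0799 0.1601]
```

Call:
{"op": "move_arm", "data": {"moves": [[[0.94, -0.72, 0.18], [0, 0, 0], 0.2], [[0.94, -0.72, 0.18], [0, 0, 0], 0.2], [[0.94, -0.72, 0.18], [0, 0, 0], 0.2], [[0.94, -0.72, 0.18], [0, 0, 0], 0.2], [[0.93, -0.72, 0.18], [0, 0, 0], 0.2]]}}

```text
clock: 19.77
position: [0.5303, -0.0749, 0.2306]
ee_rot: [0.994, -0.001, -0.001, -0.113]
ft_force: [-0.3, -0.7, -2.2]
grip_width: 0.358
```

Call:
{"op": "move_arm", "data": {"moves": [[[0.94, -0.72, 0.18], [0, 0, 0], 0.2], [[0.93, -0.72, 0.18], [0, 0, 0], 0.2], [[0.94, -0.72, 0.18], [0, 0, 0], 0.2], [[0.1, -0.33, 0.36], [4.7, 0, 0], 0.2], [[0.1, -0.3, 0.38], [4.7, 0, 0], 0.2]]}}

```text
clock: 20.4
position: [0.6054, 0.0008, 0.2156]
ee_rot: [0.981, -0.001, -0.001, -0.195]
ft_force: [-0.1, -0.9, -1.5]
grip_width: 0.356
```

Call:
{"op": "move_arm", "data": {"moves": [[[0.1, -0.26, 0.4], [4.7, 0, 0], 0.2], [[0.1, -0.22, 0.42], [4.7, 0, 0], 0.2], [[0.1, -0.18, 0.45], [4.7, 0, 0], 0.2], [[0.1, -0.14, 0.46], [4.7, 0, 0], 0.2], [[0.1, -0.1, 0.47], [4.7, 0, 0], 0.2]]}}

```text
clock: 21.02
position: [0.6179, 0.0485, 0.1804]
ee_rot: [0.921, -0.002, -0.0, -0.391]
ft_force: [-0.2, -0.4, -2.7]
grip_width: 0.352
```

Call:
{"op": "move_arm", "data": {"moves": [[[0, -0.06, 0.48], [4.7, 0, 0], 0.2], [[0, -0.03, 0.48], [4.7, 0, 0], 0.2], [[0, 0, 0.48], [4.7, 0, 0], 0.2], [[0, 0, 0], [0, 0, 0], 0.2]]}}

```text
clock: 21.52
position: [0.617, 0.0773, 0.1577]
ee_rot: [0.866, -0.003, -0.002, -0.5]
ft_force: [0.6, 0.0, -1.8]
grip_width: 0.358
```

Run:
```python
from h import *
o=get_obs(); print(o["position"],o["ft_force"],o["joint_pos"].round(2),o["grip_width"]);print(R.from_quat(o["ee_rot"]).as_matrix().round(3))
```

```text
[0.61697691 0.07734824 0.15768428] [ 0.61307942  0.03347755 -1.78764089] [ 0.41  0.63 -0.18  1.58 -0.91  1.4  -0.94] 0.3581601647289655
[[ 1.    -0.007 -0.   ]
 [-0.003 -0.5    0.866]
 [-0.006 -0.866 -0.5  ]]
```

Call:
{"op": "move_arm", "data": {"moves": [[[0, 0.69, 0.4], [0, 0, 0], 0.2], [[0, 0.69, 0.4], [0, 0, 0], 0.2], [[0, 0.69, 0.4], [0, 0, 0], 0.2], [[0, 0.69, 0.4], [0, 0, 0], 0.2], [[0, 0.52, 0.3], [0, 0, 0], 0.2]]}}

```text
clock: 22.15
position: [0.6179, 0.078, 0.0644]
ee_rot: [0.866, -0.001, -0.0, -0.5]
ft_force: [-0.1, -0.8, -2.0]
grip_width: 0.354
```

Call:
{"op": "move_arm", "data": {"moves": [[[0, 0, 0], [0, 0, 0], 0.2], [[0, 0.09, 0.05], [0, 0, 0], 0.2], [[0, 0.09, 0.05], [0, 0, 0], 0.2], [[0, 0.09, 0.05], [0, 0, 0], 0.2]]}}

```text
clock: 22.65
position: [0.6184, 0.0777, 0.0586]
ee_rot: [0.866, -0.001, 0.001, -0.5]
ft_force: [0.1, -0.4, -1.6]
grip_width: 0.351
```

Call:
{"op": "move_arm", "data": {"moves": [[[0, 0.09, 0.05], [0, 0, 0], 0.2], [[0, 0, 0], [0, 0, 0], 0.2]]}}

```text
clock: 22.9
position: [0.6182, 0.0777, 0.0556]
ee_rot: [0.866, -0.001, 0.0, -0.5]
ft_force: [0.3, 0.0, -2.0]
grip_width: 0.354
```

Call:
{"op": "move_arm", "data": {"moves": [[[0, 0.09, 0.05], [0, 0, 0], 0.2], [[0, 0.09, 0.05], [0, 0, 0], 0.2], [[0, 0, 0], [0, 0, 0], 0.2]]}}

```text
clock: 23.28
position: [0.6181, 0.0777, 0.0503]
ee_rot: [0.866, -0.001, 0.0, -0.5]
ft_force: [0.3, -0.4, -2.3]
grip_width: 0.359
```

Call:
{"op": "move_arm", "data": {"moves": [[[0, 0.09, 0.05], [0, 0, 0], 0.2], [[0, 0, 0], [0, 0, 0], 0.2]]}}

```text
clock: 23.52
position: [0.6181, 0.0777, 0.0478]
ee_rot: [0.866, -0.001, 0.0, -0.5]
ft_force: [0.5, 0.5, -2.8]
grip_width: 0.356
```

Call:
{"op": "move_arm", "data": {"moves": [[[0, 0.05, 0.03], [0, 0, 0], 0.2], [[0, 0, 0], [0, 0, 0], 0.2]]}}

```text
clock: 23.78
position: [0.6182, 0.0776, 0.0465]
ee_rot: [0.866, -0.001, 0.0, -0.5]
ft_force: [0.7, -0.1, -2.2]
grip_width: 0.358
```

Call:
{"op": "move_arm", "data": {"moves": [[[0, 0.09, 0.05], [0, 0, 0], 0.2], [[0, 0, 0], [0, 0, 0], 0.2]]}}

```text
clock: 24.02
position: [0.6187, 0.0777, 0.0447]
ee_rot: [0.866, -0.001, 0.001, -0.5]
ft_force: [0.9, -1.5, 4.1]
grip_width: 0.357
```

Call:
{"op": "move_arm", "data": {"moves": [[[0, 0.09, 0.05], [0, 0, 0], 0.2], [[0, 0, 0], [0, 0, 0], 0.2]]}}

```text
clock: 24.28
position: [0.6191, 0.0771, 0.0423]
ee_rot: [0.866, -0.001, 0.001, -0.5]
ft_force: [1.2, -3.1, 6.0]
grip_width: 0.351
```

Run:
```python
from h import *
o=get_obs(); print(o["position"],o["ft_force"])
im=camera("wrist"); sm=camera("scene")
b=np.hstack([cv2.resize(im,(400,300)),cv2.resize(sm[160:280,240:400],(400,300))]); cv2.imwrite("pics/v8.png",b[:,:,::-1])
```

```text
[0.61905469 0.07711628 0.04226239] [ 1.20204435 -3.07805938  5.97413178]
```

View pics/v8.png

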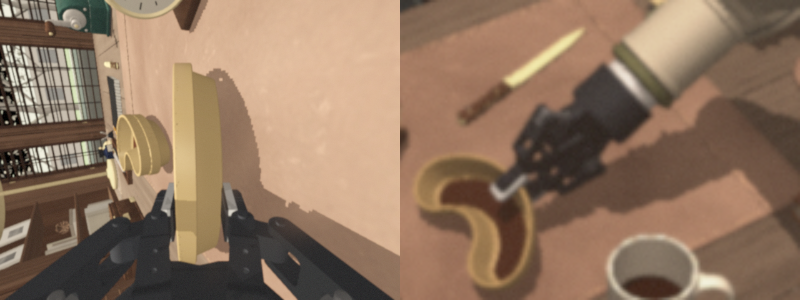

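The tray's lower edge is in contact: 6 N up, tilted 60°, stack unaffected behind it. I'll tilt further, then open with the lower finger still supporting it.

Run:
```python
from h import *
plan([([.619,.0745,.0405],side(67),.2,3)])
```

```text
[[[0,0.04,-0.02],[2.3,-0.1,-0],0.2],[[0,0.04,-0.02],[2.4,0,-0],0.2],[[0,0.03,-0.02],[2.3,-0.1,-0],0.2]]
3 rows end [0.619  0.0745 0.0405]
```

Call:
{"op": "move_arm", "data": {"moves": [[[0, 0.04, -0.02], [2.3, 0, 0], 0.2], [[0, 0.04, -0.02], [2.4, 0, 0], 0.2], [[0, 0.03, -0.02], [2.3, 0, 0], 0.2], [[0, 0, 0], [0, 0, 0], 0.2]], "squeeze": 20}}

```text
clock: 24.88
position: [0.6176, 0.0743, 0.0381]
ee_rot: [0.834, -0.002, -0.0, -0.552]
ft_force: [1.5, 0.5, -2.4]
grip_width: 0.35
```

Call:
{"op": "move_arm", "data": {"moves": [[[0, -0.05, 0], [0, 0, 0], 0.4], [[0, -0.1, 0], [0, 0, 0], 0.46], [[0, -0.1, 0], [0, 0, 0], 0.52], [[0, -0.1, 0], [0, 0, 0], 0.58], [[0, -0.1, 0], [0, 0, 0], 0.64]]}}

```text
clock: 25.5
position: [0.6183, 0.0795, 0.0504]
ee_rot: [0.834, -0.001, 0.001, -0.552]
ft_force: [-0.9, -0.6, -1.6]
grip_width: 0.637
```

Run:
```python
from h import *
o=get_obs(); print(o["position"],o["ft_force"],o["joint_pos"].round(2),o["grip_width"]);print(R.from_quat(o["ee_rot"]).as_matrix().round(3)[:,2])
```

```text
[0.61828018 0.07946341 0.05036091] [-0.90069338 -0.61676239 -1.64502438] [ 0.45  0.86 -0.21  1.56 -0.96  1.36 -0.75] 0.6367341608645307
[ 0.002  0.92  -0.391]
```

Call:
{"op": "move_arm", "data": {"moves": [[[0, 0.05, 0.02], [0, 0, 0], 0.64], [[0, 0.05, 0.02], [0, 0, 0], 0.64], [[0, 0.05, 0.02], [0, 0, 0], 0.64], [[0, 0, 0], [0, 0, 0], 0.64]]}}

```text
clock: 26.0
position: [0.6182, 0.0791, 0.0458]
ee_rot: [0.834, -0.001, 0.0, -0.552]
ft_force: [-0.1, -1.4, 0.5]
grip_width: 0.641
```

Call:
{"op": "move_arm", "data": {"moves": [[[0, 0.06, -0.15], [0, 0, 0], 0.64], [[0, 0.06, -0.15], [0, 0, 0], 0.64], [[0, 0.06, -0.15], [0, 0, 0], 0.64], [[0, 0.06, -0.15], [0, 0, 0], 0.64]]}}

```text
clock: 26.5
position: [0.6183, 0.0626, 0.0463]
ee_rot: [0.834, -0.001, 0.001, -0.552]
ft_force: [0.6, -0.7, -0.3]
grip_width: 0.64
```

Run:
```python
from h import *
o=get_obs(); print(o["position"],o["ft_force"])
im=camera("wrist"); sm=camera("scene");tm=camera("top")
b=np.hstack([cv2.resize(im,(400,300)),cv2.resize(sm[160:280,240:400],(400,300))]); cv2.imwrite("pics/v9.png",b[:,:,::-1])
```

```text
[0.61826642 0.06255204 0.046327  ] [ 0.6497887  -0.74687671 -0.31005396]
```

View pics/v9.png

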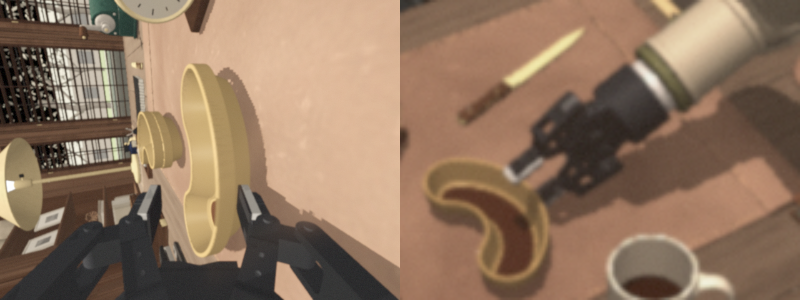

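The tray is nearly flat, with only the lower fingertip at its bulge edge. I'll withdraw horizontally and then rise and level the tool.

Call:
{"op": "move_arm", "data": {"moves": [[[0, 0.1, -0.2], [0, 0, 0], 0.64], [[0, 0.1, -0.22], [0, 0, 0], 0.64], [[0, 0.1, -0.24], [0, 0, 0], 0.64], [[0, 0.1, -0.28], [0, 0, 0], 0.64], [[0, 0.1, -0.3], [0, 0, 0], 0.64]]}}

```text
clock: 27.28
position: [0.6181, 0.0291, 0.0471]
ee_rot: [0.834, -0.001, 0.0, -0.552]
ft_force: [0.6, -1.0, 0.7]
grip_width: 0.641
```

Call:
{"op": "move_arm", "data": {"moves": [[[0, 0, -0.8], [0, 0, 0], 0.8], [[0, 0, -1], [0, 0, 0], 1], [[0, -0.4, -1], [0, 0, 0], 1], [[0, -1, -1], [-5, 0, 0], 1], [[0, -1, -0.6], [-8, 0, 0], 1]]}}

```text
clock: 27.9
position: [0.6178, -0.0494, 0.1456]
ee_rot: [0.892, -0.004, 0.001, -0.452]
ft_force: [0.1, 0.4, 0.2]
grip_width: 0.998
```

Run:
```python
from h import *
o=get_obs(); print(o["position"],o["ft_force"])
plan([([.62,.0,.26],side(0),1.0)])
tm=camera("top"); ti=camera_info("top"); cv2.imwrite("pics/t10.png",tm[:,:,::-1])
for c in blobs(brass(tm),1000): print(c.min(0),c.max(0),tray(ti,c,.036))
```

```text
[ 0.61782413 -0.04936098  0.1456472 ] [0.05473085 0.37554407 0.21722594]
[[[0.01,-0.81,-0.19],[-9,0,-0.1],1],[[0.01,-0.77,-0.31],[-8.9,0,-0.1],1],[[0.01,-0.71,-0.42],[-9,0,-0.1],1],[[0.02,-0.64,-0.53],[-8.9,0,-0.1],1],[[0.02,-0.55,-0.63],[-9,-0.1,-0],1]]
[[[0.01,-0.44,-0.7],[-8.9,0,-0.1],1]]
6 rows end [ 0.62 -0.    0.26]
[134 216] [215 269] (array([0.61206967, 0.31564243]), np.float64(16.322322845458984), [102.43524932861328, 185.69027709960938])
[249 187] [292 265] (array([0.61866049, 0.07248819]), np.float64(-89.18176609277727), [95.27067565917969, 181.7431182861328])
[309  70] [537 479] (array([ 0.50436434, -0.29877786]), np.float64(70.33810424804688), [353.2063903808594, 1029.4884033203125])
```

Tray C lies flat: outline 95x182 mm, mid about (0.620, 0.073), bulge yaw -89°. I'll move over it and regrasp.

Run:
```python
from h import *
plan([([.62,.045,.20],side(5),1.0),([.6203,.0728,.15],down(-89.2),1.0)])
```

```text
[[[-0.01,-0.73,0.37],[-9.7,-0.1,0],1],[[-0.01,-0.78,0.24],[-9.6,-0.1,0],1],[[-0.01,-0.82,0.11],[-9.7,-0.2,0.1],1],[[0,-0.82,-0.03],[-9.6,-0.1,0],1],[[-0.01,-0.8,-0.17],[-9.7,-0.2,0.1],1]]
[[[0,-0.31,0.7],[-1.7,0,-0.3],1],[[0.01,-0.33,0.69],[-1.6,0,-0.3],1],[[0.01,-0.36,0.67],[-1.7,0,-0.2],1]]
8 rows end [0.6203 0.0728 0.15  ]
```

Call:
{"op": "move_arm", "data": {"moves": [[[0, -0.73, 0.37], [-9.7, -0.1, 0], 1], [[0, -0.78, 0.24], [-9.6, -0.1, 0], 1], [[0, -0.82, 0.11], [-9.7, -0.2, 0.1], 1], [[0, -0.82, -0.03], [-9.6, -0.1, 0], 1], [[0, -0.8, -0.17], [-9.7, -0.2, 0.1], 1]]}}

```text
clock: 28.58
position: [0.6187, 0.0451, 0.1945]
ee_rot: [0.999, -0.001, -0.005, -0.047]
ft_force: [-0.0, 0.1, -1.7]
grip_width: 1.003
```

Call:
{"op": "move_arm", "data": {"moves": [[[0, -0.31, 0.7], [-1.7, 0, -0.3], 1], [[0, -0.33, 0.69], [-1.6, 0, -0.3], 1], [[0, -0.36, 0.67], [-1.7, 0, -0.2], 1], [[0, 0, 0], [0, 0, 0], 1], [[0, 0, 0], [0, 0, 0], 1]]}}

```text
clock: 29.2
position: [0.6176, 0.0723, 0.1425]
ee_rot: [1.0, 0.006, -0.006, -0.006]
ft_force: [0.7, -0.4, 0.5]
grip_width: 1.001
```

Run:
```python
from h import *
o=get_obs(); print(o["position"],o["joint_pos"].round(2));print(R.from_quat(o["ee_rot"]).as_matrix().round(3))
i=camera_info("wrist");im=camera("wrist"); cv2.imwrite("pics/w11.png",im[:,:,::-1])
for c in blobs(brass(im),2000): print(c.min(0),c.max(0),tray(i,c,.036))
plan([([.6203,.0728,.05],down(-89.2),1.0),([.6203,.0728,.017],down(-89.2),1.0,3)])
```

```text
[0.61762894 0.07225859 0.14246069] [-0.18  0.39 -0.    1.57 -0.01  1.19 -1.74]
[[ 1.     0.011 -0.012]
 [ 0.011 -1.     0.011]
 [-0.012 -0.012 -1.   ]]
[  0 192] [145 319] (array([0.58053488, 0.25331298]), np.float64(-106.25479125976562), [108.6834487915039, 124.67961883544922])
[231 104] [363 335] (array([0.6198442 , 0.07076501]), np.float64(-89.77150683104993), [95.88459777832031, 181.65760803222656])
[[[0.03,0.01,0.93],[-0.2,0.2,-0],1],[[0.03,0,0.93],[-0.2,0.1,-0.1],1],[[0.03,0,0.93],[-0.1,0.2,-0],1],[[0.03,0,0.93],[-0.2,0.1,-0.1],1],[[0,0,0.44],[0,0,0],1]]
[[[0,0,0.44],[0,0,0],1],[[0,0,0.44],[0,0,0],1]]
7 rows end [0.6202 0.0727 0.0169]
```

Call:
{"op": "move_arm", "data": {"moves": [[[0.03, 0, 0.93], [-0.2, 0.2, 0], 1], [[0.03, 0, 0.93], [-0.2, 0.1, 0], 1], [[0.03, 0, 0.93], [-0.1, 0.2, 0], 1], [[0.02, 0, 0.93], [-0.2, 0.1, 0], 1], [[0, 0, 0.44], [0, 0, 0], 1]], "squeeze": 25}}

```text
clock: 29.88
position: [0.6194, 0.0737, 0.0379]
ee_rot: [1.0, 0.006, -0.001, 0.0]
ft_force: [-0.3, -1.4, 0.3]
grip_width: 1.002
```

Call:
{"op": "move_arm", "data": {"moves": [[[0, 0, 0.44], [0, 0, 0], 1], [[0, 0, 0.44], [0, 0, 0], 1], [[0, 0, 0], [0, 0, 0], 1]]}}

```text
clock: 30.25
position: [0.6191, 0.0748, 0.0159]
ee_rot: [1.0, 0.007, -0.001, 0.0]
ft_force: [0.1, -0.2, 0.7]
grip_width: 0.996
```

Call:
{"op": "move_arm", "data": {"moves": [[[0, 0, 0], [0, 0, 0], 0.6], [[0, 0, 0], [0, 0, 0], 0.6], [[0, 0, 0], [0, 0, 0], 0.5], [[0, 0, 0], [0, 0, 0], 0.5], [[0, 0, 0], [0, 0, 0], 0.5]]}}

```text
clock: 30.88
position: [0.62, 0.0745, 0.0175]
ee_rot: [1.0, 0.007, 0.0, 0.0]
ft_force: [-1.8, -2.0, 6.0]
grip_width: 0.752
```

Run:
```python
from h import *
o=get_obs(); print(o["position"],o["ft_force"],o["grip_width"]);print(R.from_quat(o["ee_rot"]).as_matrix().round(3))
```

```text
[0.62004506 0.07450718 0.01745638] [-1.77201294 -1.97990428  6.04724985] 0.7522021314698629
[[ 1.     0.013  0.   ]
 [ 0.013 -1.    -0.001]
 [ 0.     0.001 -1.   ]]
```

Call:
{"op": "move_arm", "data": {"moves": [[[0, 0, -0.4], [0, 0, 0], 0.5], [[0, 0, -0.8], [0, 0, 0], 0.5], [[0, 0, -1], [0, 0, 0], 0.5], [[0, 0, -1], [0, 0, 0], 0.5], [[0, 0, -1], [0, 0, 0], 0.5]]}}

```text
clock: 31.5
position: [0.6198, 0.0752, 0.1238]
ee_rot: [1.0, 0.007, 0.0, 0.0]
ft_force: [0.0, -0.1, -1.6]
grip_width: 0.746
```

Run:
```python
from h import *
o=get_obs(); print(o["position"],o["ft_force"],o["grip_width"])
plan([([.6118,.315,.13],down(17.1),.5)],turn=6.5)
```

```text
[0.61975496 0.07518855 0.12382788] [ 0.00197222 -0.12424839 -1.64565961] 0.745959459567044
[[[-0.01,-0.56,-0.01],[0,0,-6.3],0.5],[[0.05,-0.56,-0.01],[0,0,-6.2],0.5],[[0.11,-0.55,-0.02],[0,0,-6.3],0.5],[[0.17,-0.54,-0.01],[0,0,-6.2],0.5],[[0.23,-0.52,-0.02],[0,0,-6.3],0.5]]
[[[0.28,-0.49,-0.01],[0,0,-6.2],0.5],[[0.34,-0.45,-0.02],[0,0,-6.3],0.5],[[0.38,-0.42,-0.01],[0,0,-6.2],0.5],[[0.43,-0.37,-0.02],[0,0,-6.3],0.5],[[0.46,-0.32,-0.01],[0,0,-6.2],0.5]]
[[[0.5,-0.27,-0.02],[0,0,-6.3],0.5],[[0.52,-0.21,-0.01],[0,0,-6.2],0.5],[[0.54,-0.16,-0.02],[0,0,-6.3],0.5],[[0.56,-0.1,-0.01],[0,0,-6.2],0.5],[[0.56,-0.03,-0.02],[0,0,-6.3],0.5]]
[[[0.57,0.03,-0.01],[0,0,-6.2],0.5],[[0.56,0.09,-0.02],[0,0,-6.3],0.5]]
17 rows end [0.6119 0.3151 0.13  ]
```

Call:
{"op": "move_arm", "data": {"moves": [[[-0.01, -0.56, -0.01], [0, 0, -6.3], 0.5], [[0.05, -0.56, -0.01], [0, 0, -6.2], 0.5], [[0.11, -0.55, -0.02], [0, 0, -6.3], 0.5], [[0.17, -0.54, -0.01], [0, 0, -6.2], 0.5], [[0.23, -0.52, -0.02], [0, 0, -6.3], 0.5]]}}

```text
clock: 32.12
position: [0.6173, 0.146, 0.1247]
ee_rot: [0.961, 0.278, 0.0, 0.0]
ft_force: [-0.2, -0.0, -2.3]
grip_width: 0.751
```

Call:
{"op": "move_arm", "data": {"moves": [[[0.28, -0.49, -0.01], [0, 0, -6.2], 0.5], [[0.34, -0.45, -0.02], [0, 0, -6.3], 0.5], [[0.38, -0.42, -0.01], [0, 0, -6.2], 0.5], [[0.43, -0.37, -0.02], [0, 0, -6.3], 0.5], [[0.46, -0.32, -0.01], [0, 0, -6.2], 0.5]]}}

```text
clock: 32.75
position: [0.615, 0.2165, 0.1265]
ee_rot: [0.85, 0.526, 0.0, 0.0]
ft_force: [-0.3, -0.1, -3.0]
grip_width: 0.747
```

Call:
{"op": "move_arm", "data": {"moves": [[[0.5, -0.27, -0.02], [0, 0, -6.3], 0.5], [[0.52, -0.21, -0.01], [0, 0, -6.2], 0.5], [[0.54, -0.16, -0.02], [0, 0, -6.3], 0.5], [[0.56, -0.1, -0.01], [0, 0, -6.2], 0.5], [[0.56, -0.03, -0.02], [0, 0, -6.3], 0.5]]}}

```text
clock: 33.38
position: [0.6128, 0.2869, 0.1284]
ee_rot: [0.677, 0.736, -0.0, 0.0]
ft_force: [-0.1, -0.7, -1.8]
grip_width: 0.747
```

Call:
{"op": "move_arm", "data": {"moves": [[[0.57, 0.03, -0.01], [0, 0, -6.2], 0.5], [[0.56, 0.09, -0.02], [0, 0, -6.3], 0.5], [[0, 0, 0], [0, 0, 0], 0.5], [[0, 0, 0], [0, 0, 0], 0.5]]}}

```text
clock: 33.88
position: [0.6122, 0.314, 0.1283]
ee_rot: [0.595, 0.803, -0.0, 0.0]
ft_force: [-0.3, -0.6, -1.5]
grip_width: 0.749
```

Run:
```python
from h import *
o=get_obs(); print(o["position"],o["ft_force"],o["grip_width"]);print(R.from_quat(o["ee_rot"]).as_matrix().round(3))
plan([([.6118,.315,.075],down(17.1),.5,5)],turn=6.5)
```

```text
[0.61216981 0.31400128 0.12830008] [-0.34184207 -0.55146385 -1.5062034 ] 0.7487335861481976
[[-0.291  0.957 -0.   ]
 [ 0.957  0.291 -0.001]
 [-0.001 -0.001 -1.   ]]
[[[0.01,0,0.43],[0,0,-0],0.5],[[0.01,0,0.43],[0,0,-0],0.5],[[0.01,0,0.42],[0,0,-0.1],0.5],[[0.01,0,0.43],[0,0,-0],0.5],[[0,0,0.42],[0,0,-0.1],0.5]]
5 rows end [0.6119 0.3149 0.075 ]
```

Call:
{"op": "move_arm", "data": {"moves": [[[0.01, 0, 0.43], [0, 0, 0], 0.5], [[0.01, 0, 0.43], [0, 0, 0], 0.5], [[0.01, 0, 0.42], [0, 0, -0.1], 0.5], [[0.01, 0, 0.43], [0, 0, 0], 0.5], [[0, 0, 0.42], [0, 0, -0.1], 0.5]]}}

```text
clock: 34.5
position: [0.6114, 0.3157, 0.0735]
ee_rot: [0.593, 0.805, -0.001, -0.0]
ft_force: [0.0, 0.0, -1.4]
grip_width: 0.75
```

Call:
{"op": "move_arm", "data": {"moves": [[[0, 0, 0.14], [0, 0, 0], 0.5], [[0, 0, 0.14], [0, 0, 0], 0.5], [[0, 0, 0.14], [0, 0, 0], 0.5], [[0, 0, 0.14], [0, 0, 0], 0.5], [[0, 0, 0.14], [0, 0, 0], 0.5]]}}

```text
clock: 35.12
position: [0.6116, 0.3158, 0.0569]
ee_rot: [0.593, 0.805, -0.0, -0.0]
ft_force: [0.8, 0.5, -2.2]
grip_width: 0.746
```

Call:
{"op": "move_arm", "data": {"moves": [[[0, 0, 0.14], [0, 0, 0], 0.5], [[0, 0, 0.14], [0, 0, 0], 0.5], [[0, 0, 0.08], [0, 0, 0], 0.5], [[0, 0, 0], [0, 0, 0], 0.5]]}}

```text
clock: 35.62
position: [0.6115, 0.3156, 0.0478]
ee_rot: [0.593, 0.805, -0.001, -0.0]
ft_force: [0.1, 0.1, -2.3]
grip_width: 0.748
```

Call:
{"op": "move_arm", "data": {"moves": [[[0, 0, 0.05], [0, 0, 0], 0.5], [[0, 0, 0.04], [0, 0, 0], 0.5], [[0, 0, 0], [0, 0, 0], 0.5]]}}

```text
clock: 36.0
position: [0.6118, 0.3153, 0.0462]
ee_rot: [0.593, 0.805, -0.0, 0.0]
ft_force: [-1.3, -4.1, 4.5]
grip_width: 0.744
```

Call:
{"op": "move_arm", "data": {"moves": [[[0, 0, 0.04], [0, 0, 0], 0.5], [[0, 0, 0], [0, 0, 0], 0.5]]}}

```text
clock: 36.25
position: [0.6119, 0.3154, 0.046]
ee_rot: [0.593, 0.805, -0.0, 0.0]
ft_force: [-2.8, -5.4, 9.6]
grip_width: 0.747
```

Contact came at TCP z 0.046, and I expected the seat at 0.0455. I'll release and retreat.

Call:
{"op": "move_arm", "data": {"moves": [[[0, 0, 0], [0, 0, 0], 0.8], [[0, 0, 0], [0, 0, 0], 0.9], [[0, 0, 0], [0, 0, 0], 1], [[0, 0, 0], [0, 0, 0], 1]]}}

```text
clock: 36.75
position: [0.6114, 0.3159, 0.0446]
ee_rot: [0.593, 0.805, -0.0, -0.0]
ft_force: [-0.4, 0.1, -0.3]
grip_width: 1.001
```

Call:
{"op": "move_arm", "data": {"moves": [[[0, 0, -0.4], [0, 0, 0], 1], [[0, 0, -0.8], [0, 0, 0], 1], [[0, 0, -1], [0, 0, 0], 1], [[0, 0, -1], [0, 0, 0], 1], [[0, 0, -1], [0, 0, 0], 1]]}}

```text
clock: 37.38
position: [0.6118, 0.316, 0.1525]
ee_rot: [0.593, 0.805, 0.0, 0.0]
ft_force: [0.4, 0.6, -0.0]
grip_width: 1.0
```

Call:
{"op": "move_arm", "data": {"moves": [[[0.5, 0, -1], [0, 0, 0], 1], [[0.5, 0, -1], [0, 0, 0], 1], [[1, 0, -0.5], [0, 0, 0], 1], [[1, 0, 0], [0, 0, 0], 1], [[1, 0, 0], [0, 0, 0], 1]]}}

```text
clock: 38.0
position: [0.5806, 0.4133, 0.2112]
ee_rot: [0.592, 0.806, -0.001, -0.001]
ft_force: [0.9, 0.5, -1.0]
grip_width: 1.001
```

Run:
```python
from h import *
o=get_obs(); print(o["position"])
i=camera_info("wrist");im=camera("wrist"); sm=camera("scene"); tm=camera("top")
for c in blobs(brass(im),4000): print(c.min(0),c.max(0),tray(i,c,.064))
b=np.hstack([cv2.resize(im[150:450,150:550],(400,300)),cv2.resize(sm[230:335,140:280],(400,300))])
b=np.vstack([b,np.hstack([cv2.resize(tm,(400,300)),cv2.resize(sm,(400,300))])])
cv2.imwrite("pics/v12.png",b[:,:,::-1])
```

```text
[0.58055837 0.41327119 0.2111705 ]
[251 226] [354 400] (array([0.61200825, 0.31902085]), np.float64(17.129899978637695), [96.05188751220703, 190.21104431152344])
```

View pics/v12.png

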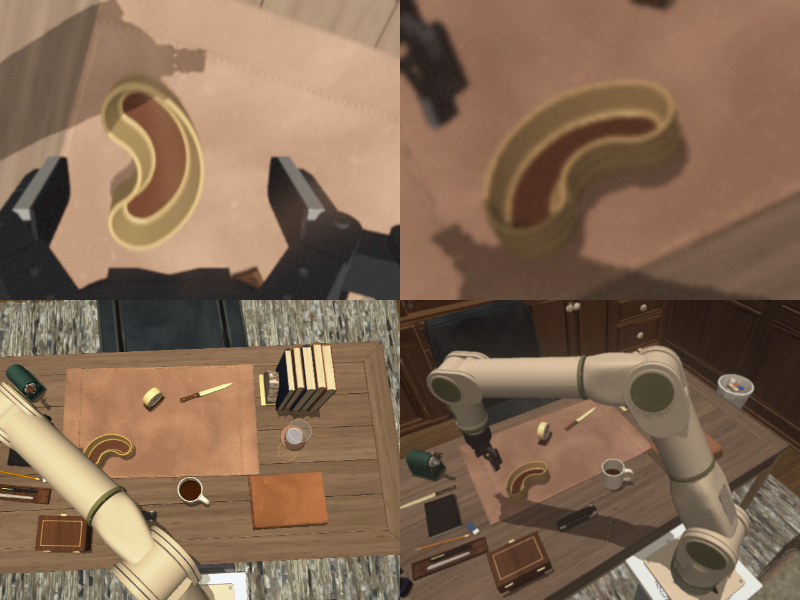

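```bash
python3 -c "
from workcell import *
print(hand_in())"
```

```text
the job is handed in; nothing more can be done
None
```

All three trays are in one stack on the left-hand tray, and I handed the job in at about 38 s of the 72 s. `hand_in` reports no verdict, so I can't confirm the judged result.

**What I did**
- **Tray B:** I gripped it across the waist, turned it about 64° to match A and lowered it into A.
- **Tray C:** I took it off the books by the bulge, then tilted it down on the pad with a finger still supporting it. I took it again across the waist, turned it about 106° and lowered it into B.

**Last checks**
- **Seating heights:** B met A with the tool at z of about 0.034 m (0.033 expected). C met B at 0.046 m (0.0455 expected). Both fit a full 14 mm nesting step.
- **Position and turn:** The final wrist picture puts the top tray at about (0.612, 0.319), turned 17.1°. Tray A was at about (0.611, 0.314) and 17.0° at the start. The tool let C go at y = 0.316, so about 3 mm of that sideways offset looks like camera bias.
- **Outline:** The top tray's outline measured 96 x 190 mm against 96 x 182 mm. I put the extra length down to the side walls showing, not to a tilt. I did not measure the tilt of the trays directly.
- **Surroundings:** In the final picture the stack looks level and flush, and the mug, stapler, clock and letter opener look where they were. I judged the bystanders by eye only. The arm is clear of everything, with no contact force.

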